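# Wind a lab jack up to the microscope's working distance

## Task

Bring the orange coated panel up into the video microscope's focus: wind the lab jack up with its crank until the panel is 60 mm below the front of the lens (within 5 mm will do, the fine focus does the rest), then let go of the crank. Do not bump the microscope, and leave the other things on the bench where they are.

Things in the scene. Friction and masses are not known exactly. Their poses are not given: they have to be found in the camera images.
- lab_jack: Lab jack screwed to the bench: aluminium base 130 x 150 mm, two stacked steel scissors, a 130 x 150 mm top plate with an orange panel clipped on it. Origin: centre of the base's underside, on the bench. Axes: x and y level, z up; the shaft runs along its y axis, the crank is on its +y side. It holds its height by itself when the crank is let go.
- crank_shaft (a point): Point on the axis of the crank's shaft at the crank's outer face, 120 mm from the jack's centre along the jack's +y axis. It starts 76 to 83 mm above the bench and rises straight up as the jack is wound, by half as much as the panel does.
- crank_handle (a point): Middle of the crank's black grip: a round bar, 20 mm thick, 72 mm long, along the jack's y axis, 40 mm off the shaft's axis, 37 mm farther along +y than crank_shaft; it turns freely on its pin. At its lowest it is 36 mm above the bench. Crank arm (8 mm thick) and hub are at its jack end, nothing beyond its outer end. Can be gripped from above across the jack's x axis and carried round.
- jack_crank (a joint): Crank angle in rad over all turns, growing clockwise as seen from the crank's free end (looking along the jack's -y); that raises the panel. At angle a the grip is 40 sin(a) mm along the jack's -x and 40 cos(a) mm above the shaft. Starts at 0 to 6.2, stops at 30. Each turn lifts the panel 14 mm. Takes about 4 N at the grip.
- panel_top (a point): Centre of the upper face of the orange coated panel, 70 x 105 x 3 mm, clipped on the jack's top plate. Starts 153 to 167 mm above the bench and goes straight up as the jack is wound. Its z axis is up.
- lens_front (a point): Centre of the lens front, the lowest face (34 mm wide, level) of the black microscope tube above the panel; it looks straight down. It stands 250 to 262 mm above the bench and does not move. A black ring light, 72 mm across, surrounds the tube from 14 to 30 mm above the lens front.
- microscope: Video microscope: black lens tube 46 mm wide and 190 mm long with a cream camera box on top (ends 250 mm above the lens front), focus knobs, and a boom that runs along its -y axis, 240 mm to the clamp on the column, 100 to 160 mm above the lens front. Fixed. Origin at the centre of the lens front, z up.
- scope_stand: Stand of the microscope: cream base 200 x 170 x 22 mm with a steel column 30 mm in diameter and 516 mm tall. Fixed. Origin at the centre of the base's underside, the column's axis.
- cleaner_bottle: Bystander, loose: white plastic bottle with a blue cap, 58 mm diameter, 150 mm tall. Origin at the centre of its underside.
- coating_jar: Bystander, loose: orange-filled jar with a black cap, 60 mm diameter, 70 mm tall. Origin at the centre of its underside.
- petri_dish: Bystander, loose: shallow clear dish, 90 mm diameter, 18 mm tall. Origin at the centre of its underside.
- tweezers: Bystander, loose: steel tweezers lying flat, 130 mm long. Origin on the bench under its middle.
- loupe: Bystander, loose: black eye loupe, 42 mm diameter, 36 mm tall. Origin at the centre of its underside.
- panel_stack: Bystander, loose: stack of four coated panels (blue on top), 70 x 105 x 12 mm. Origin at the centre of its underside.
- tape_roll: Bystander, loose: roll of tan masking tape lying flat, 72 mm outside diameter, 19 mm tall. Origin at the centre of its underside.
- screwdriver: Bystander, loose: grey-handled screwdriver lying flat, 170 mm long. Origin on the bench under its middle.

How it is judged:
By the outcome, as a careful person would: the job done as asked, in the order asked, and still so for the second after the job is handed in, with the robot touching nothing.
It also fails if it takes over 58 s, if anything falls off the work surface, if the arm or the gripper's body presses on something with over 40 N, if the wrist force passes 120 N, or if a joint passes its speed limit or range.

## Robot

A 7-joint arm with a two-finger parallel gripper is mounted at the origin on the work surface. World frame = base frame: x ahead of the robot, y to its left, z up, the work surface at z = 0. Lengths are in m, angles in rad, forces in N, time in s.
With the tool pointing down it reaches from about 0.425 to 0.95 m from the base axis. Payload 16.7 kg.
Tool frame: the origin (TCP) lies between the finger pads; the fingertips stand 25 mm ahead of it and the grasp point (between the pads) lies 6 mm ahead of it; z points along the fingers, y is the direction in which the jaws open and shut (so a half turn about z gives the same grasp; the last joint's range is limited). The gripper opens to 94 mm and grips with 3 to 60 N. Pads are 16 mm wide; open, the fingers measure 119 mm over their backs; the gripper's body (75 mm by 177 mm) begins 78 mm behind the grasp point.
Start: joints at [-1.476, 0.426, 0.074, 1.606, -0.034, 1.111, -0.067], TCP at [0.163, 0.655, 0.202] pointing down, gripper open.
Joint ranges: [-2.85, 2.85], [-0.5, 2.14], [-1.23, 1.37], [0.21, 2.46], [-1.02, 4.16], [0.16, 2.05], [-2.73, 2.73]. Speed limits (rad/s): [1.89, 1.89, 2.39, 2.39, 3.01, 3.01, 3.01].

## Interface

Orientations are given as a 3x3 rotation matrix whose columns are the frame's x, y, z axes.
In Python, from bench import arm gives the robot as it stands. The module is installed in compiled form; this text tells all that it offers.
- The arm moves only by the tool servo_tool, never from a script. Its argument "targets" is a list of rows, each a list of 5 numbers: the shift along the tool's x, y, z in mm, then the turn about the tool's z in rad, then the closure, from 0 (fully open) to 1 (shut). In form: [[dx, dy, dz, turn, gripper], ...]. A call has 1 to 8 rows; each row is the pose to reach, as a shift and turn from the pose commanded when the call began, along the tool's axes at that moment; what a row does not reach only later rows make up. A row lasts 1/8 s, in which the tool goes at most 62.5 mm and 10.7 degrees, less where a joint would pass 70% of its speed; a pose out of reach is approached as far as the arm can. A call with a gripper value outside its range is refused whole. The fingers move at their own pace and stop on an object; "force" is the grip in N (left out, the last holds). Time passes only in rows, so rows that repeat a pose let the fingers close. It gives the time, the measured TCP pose, the force and the opening at its end, in the units of the state.
- arm.get_obs(): the state, without advancing time (a new reading comes with each control period).
- arm.capture(name): name is "side" or "top" or "wrist"; returns a dict with "color" (480x640x3 uint8, blue, green, red), "fx", "fy", "cx", "cy" (pixels), "camera_from_world" (4x4, takes a point from world to camera coordinates); the wrist camera has in their place "hand_eye" (4x4, takes a point from camera to tool coordinates, whose origin is the TCP and whose axes are the flange's). Camera axes: x right, y up, looking along -z (the intrinsics and any distortion apply to the point x, -y, -z); pixel columns grow to the right and rows downward; lengths in m; the calibration is good to about 2 mm. A picture is of the moment at which its call begins: read the wrist's pose just before it. There is no depth.
- arm.job_done(): hands the job in, once; it reports no verdict.
Trained networks look in a picture, given as the dict that the camera call returned (one of the last four; its "shot" number tells which), for a name from the list of things; names that differ only in an ending like _2 or _b are one class to them, and where a whole thing is asked for, a point or a joint stands for the part that bears it (a point fixed in the world has none). Each returns a list of dicts, best first, with "score" (0 to 1); they miss things now and then, are a little off and sometimes report something else, mostly with a low value. They report only what shows in the picture. A call takes as long as a camera call.
- arm.search_frame(picture, name): "extent" ([left, top, width, height] in pixels, round what is visible of it).
- arm.place_of(picture, name): "location" ([column, row] in pixels: a listed point, or the origin of a listed thing).
The state is a dict: "clock": time; "qpos": joint angles; "qd": joint speeds; "effort": joint torques, N m; "tool_pos": TCP position; "ee_rot": TCP orientation; "wrist_force": force on the tool from outside, world axes, zero at the start; "torque": the same for the moment, N m; "grip_width": opening from 0.0 (shut) to 1.0 (fully open).
Only numpy, scipy, OpenCV 4.12 (cv2) and the standard library are available. Lean on these libraries where they do the work, as an engineer would, in place of code of your own. Each camera call takes 0.05 s, during which the arm holds its last target.

## Working session

There is one attempt and no reset: what is moved stays moved. The work goes in short steps, Python scripts to look and compute and a tool call to move; the robot and the scene stay as the last step left them, time stands still between calls to the robot, and variables do not carry over. Pictures are saved under pics/ and viewed, and the job is handed in when it is done.

Besides the shell and the picture viewer there is one more tool, called after "Emit:" as name(argument=value, ...), one argument or row to a line, values as JSON. servo_tool: Moves the arm, as the interface text tells. Its arguments: {"type":"object","properties":{"targets":{"type":"array","items":{"type":"array","items":{"type":"number"}}},"force":{"type":"number"}},"required":["targets"]}

```bash
mkdir -p pics; cat > h.py <<'E'
import numpy as np, cv2
from bench import arm
def proj(p,P):
    c=p["camera_from_world"]@np.append(P,1); return np.array([p["fx"]*c[0]/-c[2]+p["cx"], p["fy"]*-c[1]/-c[2]+p["cy"]])
def ray(p,uv):
    M=np.linalg.inv(p["camera_from_world"]); d=np.array([(uv[0]-p["cx"])/p["fx"],-(uv[1]-p["cy"])/p["fy"],-1.])
    d=M[:3,:3]@d; return M[:3,3],d/np.linalg.norm(d)
def tri(rs):
    A=np.zeros((3,3));b=np.zeros(3)
    for o,d in rs:
        Q=np.eye(3)-np.outer(d,d);A+=Q;b+=Q@o
    x=np.linalg.solve(A,b); return x,[np.linalg.norm((np.eye(3)-np.outer(d,d))@(x-o))*1000 for o,d in rs]
def wr(p,s):
    T=np.eye(4);T[:3,:3]=s["ee_rot"];T[:3,3]=s["tool_pos"]
    p=dict(p);p["camera_from_world"]=np.linalg.inv(T@p["hand_eye"]);return p
E
python3 - <<'E'
from h import *
np.set_printoptions(precision=4,suppress=True)
s=arm.get_obs();print(s)
for n in ["side","top","wrist"]:
    p=arm.capture(n);cv2.imwrite(f"pics/{n}0.png",p["color"])
    print(n,[k for k in p if k!="color"], p.get("camera_from_world"),p["fx"],p["cx"],p["cy"],p.get("hand_eye"))
    for t in ["lab_jack","crank_shaft","crank_handle","panel_top","lens_front"]:
        for q in arm.place_of(p,t)[:2]: print(t,np.round(q["location"],1),round(q["score"],2))
E
```

```text
{'clock': 0.0, 'qpos': array([-1.4765,  0.4267,  0.0739,  1.6066, -0.0341,  1.1108, -0.0671]), 'qd': array([-0.0003, -0.0004,  0.001 ,  0.0007, -0.0005, -0.0008, -0.0008]), 'effort': array([  0.0016, -93.5805,   3.6666, -45.4226,  -0.049 ,   0.0198,
         0.0001]), 'tool_pos': array([0.1629, 0.6546, 0.201 ]), 'ee_rot': array([[-0.9704,  0.2415, -0.0002],
       [ 0.2415,  0.9704, -0.0012],
       [-0.0001, -0.0013, -1.    ]]), 'wrist_force': array([ 0.0296,  0.1206, -0.59  ]), 'torque': array([-0.0093, -0.002 , -0.026 ]), 'grip_width': 0.9982723039794957}
side ['fx', 'fy', 'cx', 'cy', 'camera_from_world', 'shot'] [[ 0.9597 -0.2798 -0.0256 -0.4759]
 [ 0.1617  0.4757  0.8646 -0.274 ]
 [-0.2297 -0.8339  0.5018 -0.8051]
 [ 0.      0.      0.      1.    ]] 451.37018279805443 321.70220557323546 246.6295969032968 None
lab_jack [366.6 353.9] 0.64
crank_handle [309.6 226.6] 0.67
crank_handle [328.4 272.5] 0.43
panel_top [369.6 287.9] 0.9
lens_front [370.5 233.1] 0.7
top ['fx', 'fy', 'cx', 'cy', 'camera_from_world', 'shot'] [[ 0.0371 -0.9993  0.0038  0.0576]
 [ 0.973   0.037   0.2279 -0.5852]
 [-0.2279 -0.0048  0.9737 -0.9891]
 [ 0.      0.      0.      1.    ]] 456.71625408396426 316.295304129898 242.59388013586056 None
crank_shaft [326.  247.2] 0.95
crank_handle [308.5 256.2] 0.8
panel_top [381.2 238.4] 0.65
lens_front [386.9 224.5] 0.81
wrist ['fx', 'fy', 'cx', 'cy', 'hand_eye', 'shot'] None 406.1122602736673 319.3773652455865 234.66926786464268 [[-0.0007  0.9654  0.261   0.0762]
 [ 1.      0.0007  0.0002  0.0006]
 [-0.      0.261  -0.9654 -0.1837]
 [ 0.      0.      0.      1.    ]]
```

View pics/side0.png

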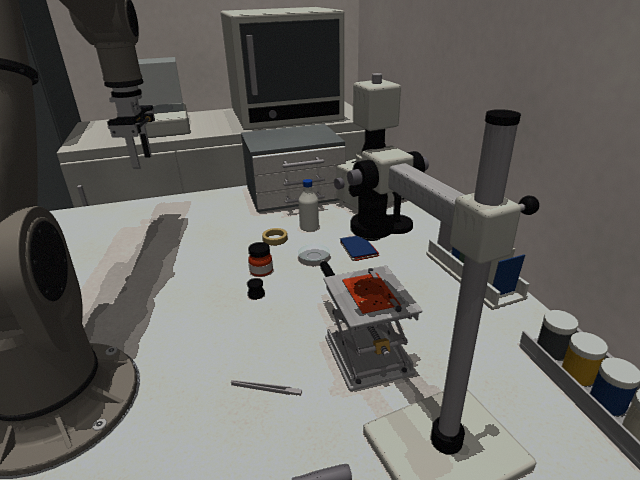

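View pics/top0.png

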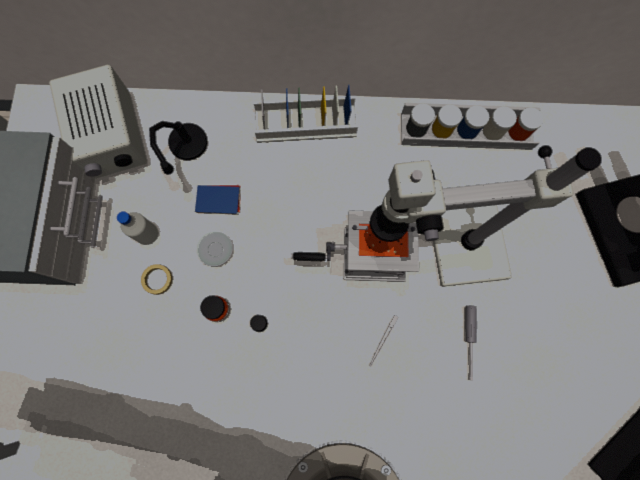

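View pics/wrist0.png

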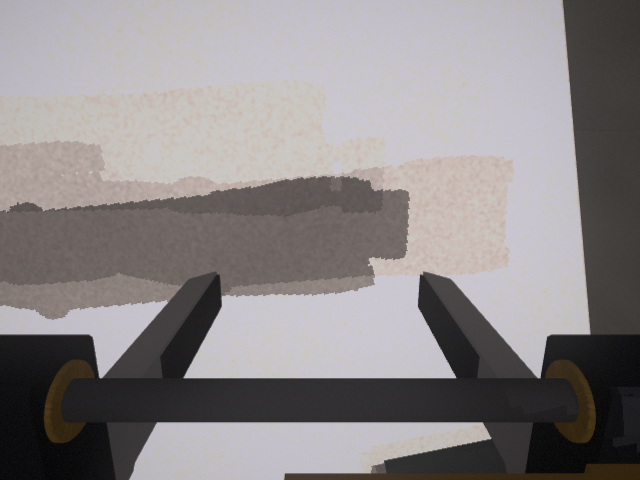

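```bash
python3 - <<'E'
from h import *
np.set_printoptions(precision=4,suppress=True)
a=arm.capture("side");b=arm.capture("top")
L={}
for t in ["lab_jack","crank_shaft","crank_handle","panel_top","lens_front"]:
    A=arm.place_of(a,t);B=arm.place_of(b,t)
    print(t,[(np.round(q["location"],1),round(q["score"],2)) for q in A[:3]],[(np.round(q["location"],1),round(q["score"],2)) for q in B[:3]])
    for q in A[:3]:
      for r in B[:2]: print("   ",*tri([ray(a,q["location"]),ray(b,r["location"])]))
for t in ["cleaner_bottle","coating_jar","petri_dish","tweezers","loupe","panel_stack","tape_roll","screwdriver","scope_stand"]:
  for p in (a,b):
    for q in arm.place_of(p,t)[:1]:
        o,d=ray(p,q["location"]);print(t,round(q["score"],2),np.round(q["location"]),o-d*o[2]/d[2])
E
```

```text
lab_jack [(array([367.8, 356.4]), 0.97), (array([372. , 236.6]), 0.51)] [(array([382.3, 238.9]), 0.72)]
    [ 0.5883 -0.0772  0.0126] [np.float64(22.15814305276604), np.float64(22.15814305276599)]
    [ 0.5639 -0.0498  0.2544] [np.float64(13.028297437562836), np.float64(13.02829743756285)]
crank_shaft [] [(array([326.7, 250.7]), 0.89), (array([147. , 232.4]), 0.59)]
crank_handle [(array([329.3, 271.8]), 0.61), (array([312. , 226.4]), 0.24)] [(array([309.3, 256.6]), 0.61), (array([146.5, 234.7]), 0.47)]
    [0.5424 0.0937 0.1021] [np.float64(0.334316314156163), np.float64(0.3343163141559507)]
    [ 0.6745  0.5914 -0.2399] [np.float64(14.797561758698713), np.float64(14.797561758698672)]
    [0.5137 0.0922 0.2178] [np.float64(5.015515223603855), np.float64(5.015515223603768)]
    [ 0.6072  0.5006 -0.0026] [np.float64(4.019109463938369), np.float64(4.019109463938311)]
panel_top [(array([369.7, 289.4]), 0.67)] [(array([381.2, 241.3]), 0.8)]
    [ 0.5717 -0.0587  0.1531] [np.float64(1.0084513735123508), np.float64(1.0084513735122707)]
lens_front [(array([372.7, 234.6]), 0.71)] [(array([386
[... 348 characters left out ...]
3. 258.] [0.5645 0.3177 0.    ]
petri_dish 0.62 [215. 247.] [0.5784 0.3288 0.    ]
tweezers 0.6 [265. 392.] [ 0.3626 -0.0946  0.    ]
tweezers 0.49 [383. 339.] [ 0.3714 -0.0845  0.    ]
loupe 0.83 [256. 292.] [0.3961 0.2159 0.    ]
loupe 0.55 [256. 323.] [0.3973 0.2152 0.    ]
panel_stack 0.8 [359. 248.] [0.6992 0.3297 0.    ]
panel_stack 0.94 [218. 200.] [0.6986 0.3318 0.    ]
tape_roll 0.82 [273. 241.] [0.4807 0.4463 0.    ]
tape_roll 0.94 [158. 280.] [0.4922 0.4574 0.    ]
screwdriver 0.32 [370. 356.] [ 0.574  -0.0665  0.    ]
screwdriver 0.76 [471. 342.] [ 0.3726 -0.2914  0.    ]
scope_stand 0.79 [443. 450.] [ 0.607  -0.2924  0.    ]
scope_stand 0.83 [471. 242.] [ 0.6155 -0.3016  0.    ]
```

The side and top views put the crank handle at about (0.542, 0.094, 0.102), and the panel and lens near (0.57, -0.057). I'll swing the arm over at the current height, which is clear of all the bystanders.

Emit:
servo_tool(
  targets=[
    [-31, -26, 0, 0.08, 0],
    [-62, -52, 0, 0.16, 0],
    [-93, -78, 0, 0.25, 0],
    [-124, -104, 0, 0.33, 0],
    [-155, -130, 0, 0.42, 0],
    [-186, -156, 0, 0.5, 0],
    [-217, -182, 0, 0.58, 0],
    [-248, -208, 0, 0.67, 0],
  ],
)

```text
clock: 3.4
tool_pos: [0.3547, 0.3913, 0.2018]
ee_rot: [[-0.607, 0.795, 0.0], [0.795, 0.607, 0.0], [0.0, 0.0, -1.0]]
wrist_force: [0.3, 0.6, 0.6]
grip_width: 1.002
```

```bash
python3 - <<'E'
from h import *
s=arm.get_obs();R=s["ee_rot"];print(s["clock"],s["tool_pos"],np.round(R,3),s["qpos"])
print(R.T@(np.array([.543,.13,.202])-s["tool_pos"])*1000, np.arctan2(R[1,0],R[0,0])-np.pi/2)
E
```

```text
3.4 [0.35472215 0.3913424  0.20177047] [[-0.607  0.795  0.   ]
 [ 0.795  0.607  0.   ]
 [ 0.     0.    -1.   ]] [-1.2254749   0.18698305  0.30722377  1.94788959 -0.06620003  1.0161066
 -0.23604618]
[-3.21973356e+02 -9.03041671e+00 -2.49754362e-01] 0.6523433734664481
```

Emit:
servo_tool(
  targets=[
    [-40, -1, 0, 0.08, 0],
    [-80, -2, 0, 0.16, 0],
    [-120, -3, 0, 0.25, 0],
    [-160, -4, 0, 0.33, 0],
    [-200, -5, 0, 0.41, 0],
    [-240, -6, 0, 0.49, 0],
    [-280, -7, 0, 0.57, 0],
    [-320, -9, 0, 0.65, 0],
  ],
)

```text
clock: 4.4
tool_pos: [0.5425, 0.1322, 0.2018]
ee_rot: [[-0.003, 1.0, 0.0], [1.0, 0.003, 0.0], [0.0, 0.0, -1.0]]
wrist_force: [0.3, 0.7, -0.3]
grip_width: 1.001
```

```bash
python3 - <<'E'
from h import *
np.set_printoptions(precision=4,suppress=True)
s=arm.get_obs();R=s["ee_rot"];print(s["clock"],s["tool_pos"],np.round(R,3),s["qpos"],s["qd"])
w=wr(arm.capture("wrist"),s);cv2.imwrite("pics/wrist1.png",w["color"])
a=arm.capture("side");b=arm.capture("top");cv2.imwrite("pics/side1.png",a["color"]);cv2.imwrite("pics/top1.png",b["color"])
for t in ["lab_jack","crank_shaft","crank_handle","panel_top","lens_front"]:
    rs=[];
    for n,p in zip("wst",(w,a,b)):
        A=arm.place_of(p,t)
        if A: rs.append(ray(p,A[0]["location"])); print(t,n,np.round(A[0]["location"],1),round(A[0]["score"],2))
        else: print(t,n,'-')
    if len(rs)>1: print(*tri(rs))
E
```

```text
4.4 [0.5425 0.1322 0.2018] [[-0.003  1.     0.   ]
 [ 1.     0.003  0.   ]
 [ 0.     0.    -1.   ]] [-0.844   0.2627  0.5881  1.8967 -0.1688  1.0309 -0.182 ] [ 0.436   0.2335  0.2457 -0.212  -0.1966  0.0593  0.1078]
lab_jack w [347.9 384.7] 0.58
lab_jack s [369.4 355.1] 0.85
lab_jack t [469.  342.4] 0.53
[ 0.4941 -0.1575  0.0568] [np.float64(134.42402508962698), np.float64(54.19228792463216), np.float64(163.5362530636595)]
crank_shaft w [353.2 313.8] 0.7
crank_shaft s -
crank_shaft t [324.8 246.3] 0.44
[0.5705 0.06   0.083 ] [np.float64(0.6424769736445423), np.float64(0.6424769736446445)]
crank_handle w [318.2 281.8] 0.77
crank_handle s [330.4 273.3] 0.71
crank_handle t [220.6 309.4] 0.38
[0.5046 0.1712 0.1127] [np.float64(75.84195205331002), np.float64(77.0426126599164), np.float64(136.91797808233252)]
panel_top w -
panel_top s [369.8 294.4] 0.76
panel_top t [380.4 238.8] 0.83
[ 0.5763 -0.0578  0.1416] [np.float64(2.598486856400908), np.float64(2.598486856401144)]
lens_front w -
lens_front s [373.  231.8] 0.79
lens_front t [386.5 224.3] 0.93
[ 0.5771 -0.0525  0.2665] [np.float64(0.6225727899373016), np.float64(0.6225727899370888)]
```

View pics/wrist1.png

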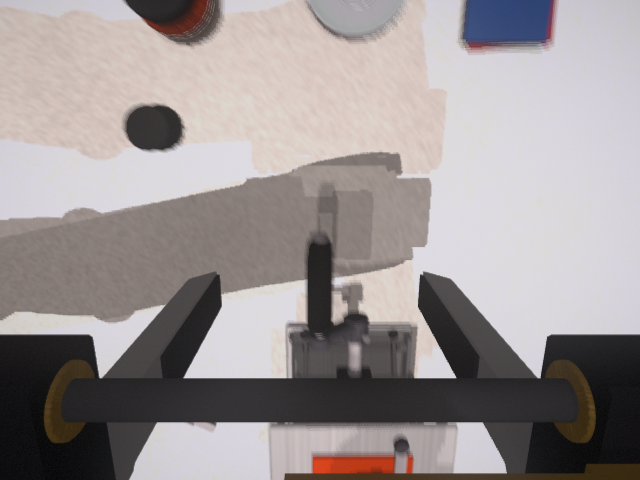

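```bash
python3 - <<'E'
import cv2
a=cv2.imread("pics/side1.png")[80:400,280:440];b=cv2.imread("pics/top1.png")[150:300,280:480]
cv2.imwrite("pics/c1.png",cv2.hconcat([cv2.resize(a,(300,600)),cv2.resize(b,(500,600))]))
cv2.imwrite("pics/c1.png",cv2.resize(a,None,fx=1.8,fy=1.8,interpolation=2)); cv2.imwrite("pics/c2.png",cv2.resize(b,None,fx=4,fy=4,interpolation=2))
E
```

```text
(no output)
```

View pics/c1.png

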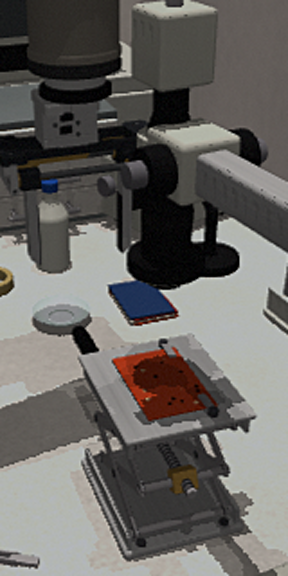

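View pics/c2.png

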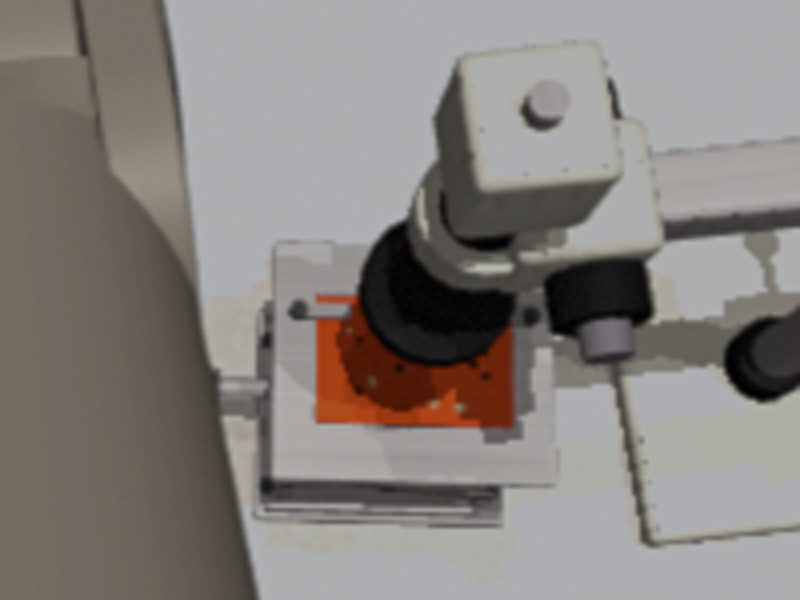

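```bash
python3 - <<'E'
from h import *
np.set_printoptions(precision=4,suppress=True)
w=wr(arm.capture("wrist"),arm.get_obs());s=arm.get_obs();print(s["tool_pos"],s["clock"])
a=arm.capture("side");b=arm.capture("top")
H=arm.place_of(w,"crank_handle")[0]["location"];S=arm.place_of(w,"crank_shaft")[0]["location"]
h2=[330,272.7];print(H,S)
print(tri([ray(w,H),ray(a,h2)]), tri([ray(w,H),ray(a,h2),ray(b,[309,256.4])]))
o,d=ray(w,S);print("shaft at z=.077",o+d*(.077-o[2])/d[2])
for e in ([319,235],[319,330]):
    o,d=ray(w,e);print("end",o+d*(.104-o[2])/d[2])
np.save("cams.npy",np.array([a["camera_from_world"],b["camera_from_world"]]))
def circ(p,img,c,r,z,col):
    t=np.linspace(0,2*np.pi,80);pts=np.array([(proj(p,[c[0]+r*np.cos(u),c[1]+r*np.sin(u),z])-off)*k for u in t])
    cv2.polylines(img,[np.int32(pts*8)],False,col,1,cv2.LINE_AA,3)
k=6
for n,p,off in (("side",a,np.array([335,180])),("top",b,np.array([350,180]))):
    im=cv2.imread(f"pics/{n}0.png")[off[1]:off[1]+95,off[0]:off[0]+110]
    im=cv2.resize(cv2.convertScaleAbs(im,alpha=1.6,beta=20),None,fx=k,fy=k,interpolation=2)
    raw=im.copy()
    for z,col in ((.250,(0,255,0)),(.262,(0,255,255))):
        c=[.574,-.055]
        circ(p,im,c,.017,z,col);circ(p,im,c,.036,z+.014,col);circ(p,im,c,.036,z+.03,col)
    cv2.imwrite(f"pics/{n}_ov.png",im);cv2.imwrite(f"pics/{n}_raw.png",raw)
E
```

```text
[0.5417 0.1344 0.2017] 5.35
[319.3, 287.7] [355.7, 314.8]
(array([0.5426, 0.0922, 0.1006]), [np.float64(1.139102176239006), np.float64(1.1391021762390172)]) (array([0.5428, 0.0932, 0.1005]), [np.float64(1.403105297193791), np.float64(1.343422356702748), np.float64(1.180305098795976)])
shaft at z=.077 [0.572  0.0587 0.077 ]
end [0.5411 0.1346 0.104 ]
end [0.5415 0.0591 0.104 ]
```

View pics/side_ov.png

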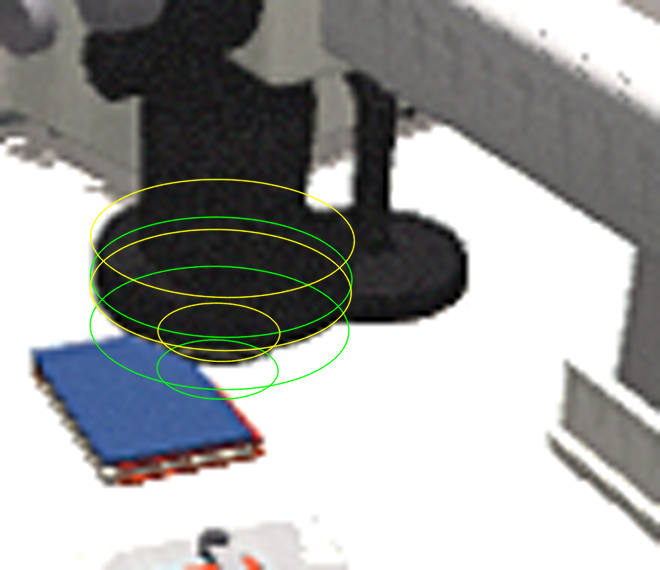

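View pics/side_raw.png

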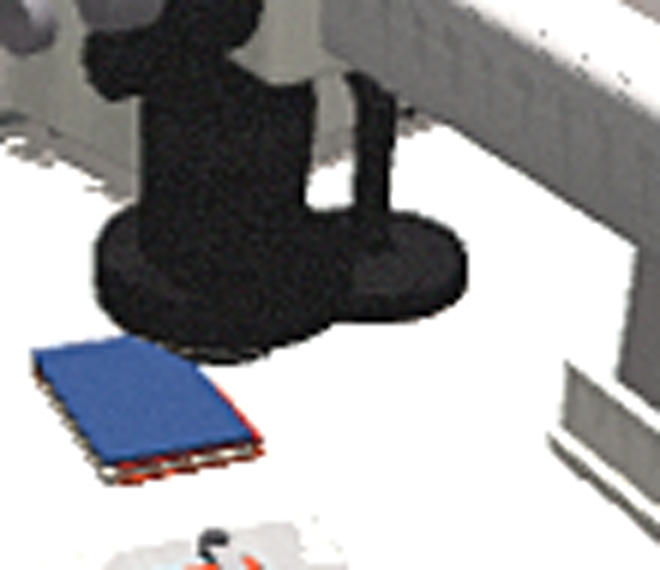

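View pics/top_ov.png

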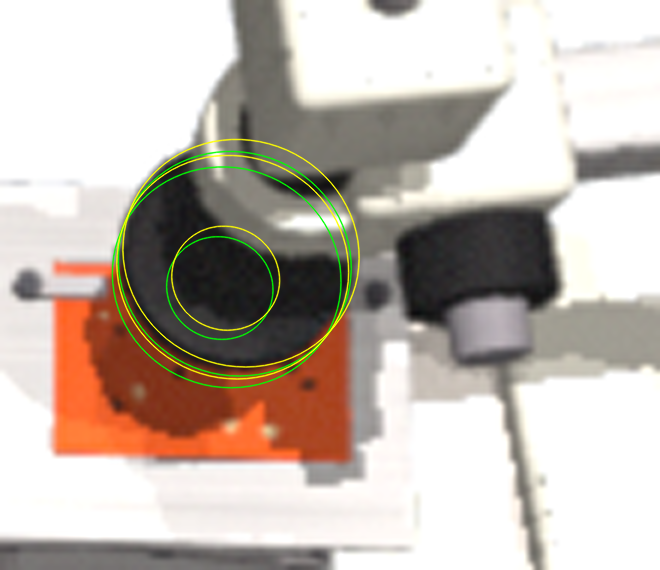

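```bash
python3 - <<'E'
from h import *
a=arm.capture("side");b=arm.capture("top")
k=6
for n,p,off in (("side",a,np.array([320,250])),("top",b,np.array([340,200]))):
    im=cv2.imread(f"pics/{n}0.png")[off[1]:off[1]+90,off[0]:off[0]+110]
    im=cv2.resize(im,None,fx=k,fy=k,interpolation=2)
    for z,col in ((.1548,(0,255,0)),(.160,(255,255,0))):
        c=np.array([.572,-.0613])
        for sx,sy,zz in ((.035,.0525,0),(.065,.075,-.003)):
            pts=np.array([(proj(p,[c[0]+i*sx,c[1]+j*sy,z+zz])-off+.5)*k for i,j in ((1,1),(1,-1),(-1,-1),(-1,1))])
            cv2.polylines(im,[np.int32(pts*8)],True,col,1,cv2.LINE_AA,3)
    cv2.imwrite(f"pics/{n}_pan.png",im)
E
```

```text
(no output)
```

View pics/side_pan.png

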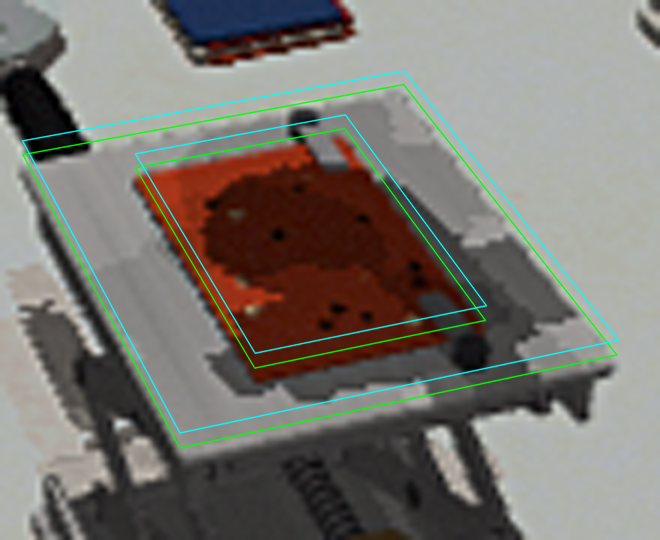

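View pics/top_pan.png

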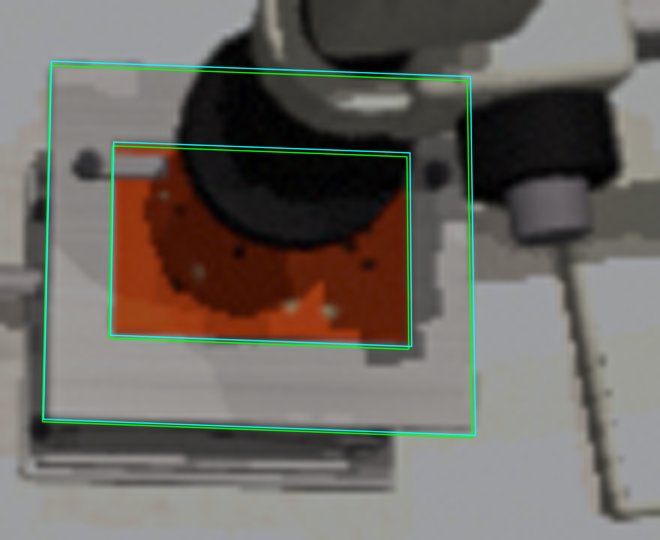

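Overlaying models on the pictures gives these estimates:
- **Crank:** shaft at about (0.572, 0.059, 0.077), grip at (0.5427, 0.096, 0.1006), so a is about 0.89.
- **Lens:** about 0.260–0.262 high.
- **Target:** panel at about 0.2005, which means a is about 21.3.

Next I'll descend onto the outer half of the grip.

Emit:
servo_tool(
  targets=[
    [-14, 0, 12, 0, 0],
    [-28, 1, 30, 0, 0],
    [-28, 1, 50, 0, 0],
    [-28, 1, 70, 0, 0],
    [-28, 1, 87, 0, 0],
    [-28, 1, 95, 0, 0],
    [-28, 1, 95, 0, 0],
  ],
  force=25,
)

```text
clock: 6.52
tool_pos: [0.5427, 0.106, 0.1063]
ee_rot: [[-0.007, 1.0, -0.001], [1.0, 0.007, -0.001], [-0.001, -0.001, -1.0]]
wrist_force: [1.0, 0.3, -0.6]
grip_width: 1.001
```

```bash
python3 - <<'E'
from h import *
s=arm.get_obs();print(s["clock"],s["tool_pos"],s["wrist_force"])
cv2.imwrite("pics/wrist2.png",arm.capture("wrist")["color"])
E
```

```text
6.525 [0.5426999  0.10604029 0.10629342] [ 0.96704394  0.30529488 -0.63508505]
```

View pics/wrist2.png

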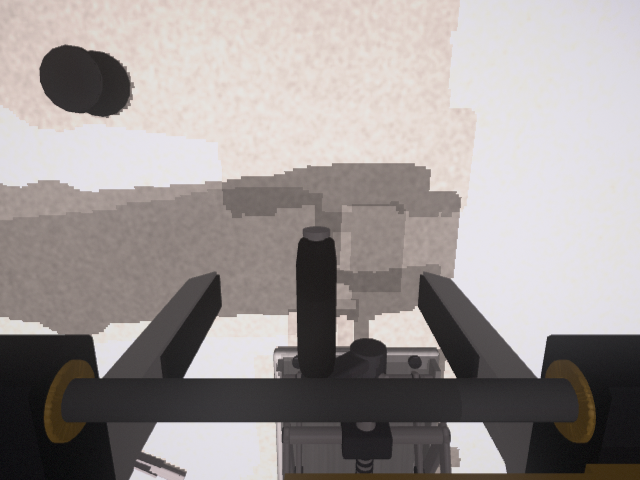

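The grip is centred between the open fingers (columns 297–337, rows 230–378), so I'll close on it.

Emit:
servo_tool(
  targets=[
    [0, 0, 0, 0, 1],
    [0, 0, 0, 0, 1],
    [0, 0, 0, 0, 1],
    [0, 0, 0, 0, 1],
    [0, 0, 0, 0, 1],
    [0, 0, 0, 0, 1],
  ],
  force=25,
)

```text
clock: 7.32
tool_pos: [0.5429, 0.1064, 0.1067]
ee_rot: [[-0.007, 1.0, -0.0], [1.0, 0.007, -0.0], [-0.0, -0.0, -1.0]]
wrist_force: [-0.1, 1.1, 0.5]
grip_width: 0.397
```

```bash
python3 - <<'E'
from h import *
np.set_printoptions(precision=4,suppress=True)
s=arm.get_obs();w=wr(arm.capture("wrist"),s);print(s["clock"],s["tool_pos"],s["ee_rot"],s["wrist_force"],s["grip_width"]*94)
cv2.imwrite("pics/wrist3.png",w["color"])
for t in("crank_shaft","crank_handle"):
    S=arm.place_of(w,t)
    for q in S[:2]:
        o,d=ray(w,q["location"]);print(t,q,o+d*(.077-o[2])/d[2],o+d*(.1-o[2])/d[2])
E
```

```text
7.325 [0.5429 0.1064 0.1067] [[-0.007  1.    -0.   ]
 [ 1.     0.007 -0.   ]
 [-0.    -0.    -1.   ]] [-0.1191  1.1111  0.4911] 37.32503097545468
crank_shaft {'location': [368.7, 344.9], 'score': 0.9} [0.5719 0.0583 0.077 ] [0.5687 0.0717 0.1   ]
crank_handle {'location': [320.8, 305.7], 'score': 0.6} [0.5435 0.0832 0.077 ] [0.5434 0.0939 0.1   ]
```

View pics/wrist3.png

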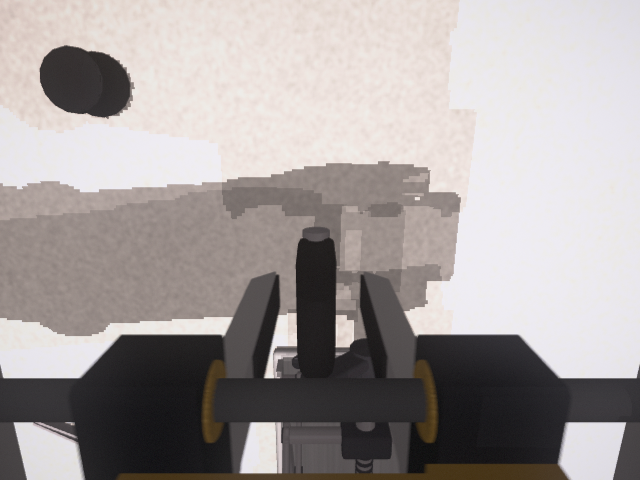

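The fingers are still closing, at 37 mm of opening.

Emit:
servo_tool(
  targets=[
    [0, 0, 0, 0, 1],
    [0, 0, 0, 0, 1],
    [0, 0, 0, 0, 1],
    [0, 0, 0, 0, 1],
  ],
  force=25,
)

```text
clock: 7.98
tool_pos: [0.5434, 0.1066, 0.1071]
ee_rot: [[-0.007, 1.0, 0.001], [1.0, 0.007, 0.0], [0.0, 0.001, -1.0]]
wrist_force: [-0.7, 1.4, 4.9]
grip_width: 0.005
```

```bash
cat > plan.py <<'E'
import sys
from h import *
np.set_printoptions(precision=4,suppress=True)
# a0 dA n : rows from current angle
s=arm.get_obs();print(s["clock"],s["tool_pos"],s["wrist_force"],s["grip_width"]*94)
cx,zs0,a0,dA,n=[float(v) for v in sys.argv[1:6]]  # zs0: TCP z at shaft height when a=0 
n=int(n)
f=lambda a:np.array([cx-.04*np.sin(a), zs0+.007*a/2/np.pi+.04*np.cos(a)])
print("predicted now",f(a0), "end a",a0+dA)
d=[(f(a0+dA*i/n)-f(a0))*1000 for i in range(1,n+1)]
for i in range(0,n,8):
    b=d[i-1] if i else np.zeros(2)
    print([[0,round(float(x-b[0]),1),round(float(-(z-b[1])),1),0,1] for x,z in d[i:i+8]])
E
python3 plan.py 0.572 0.082 0.87 3.0 16
```

```text
7.975 [0.5434 0.1066 0.1071] [-0.6669  1.368   4.8525] 0.4738682686108844
predicted now [0.5414 0.1088] end a 3.87
[[0, -4.3, 5.9, 0, 1], [0, -7.3, 12.6, 0, 1], [0, -9.0, 19.7, 0, 1], [0, -9.4, 26.9, 0, 1], [0, -8.3, 34.1, 0, 1], [0, -5.9, 41.0, 0, 1], [0, -2.2, 47.3, 0, 1], [0, 2.7, 52.8, 0, 1]]
[[0, 5.8, 4.5, 0, 1], [0, 12.4, 7.8, 0, 1], [0, 19.6, 9.8, 0, 1], [0, 27.0, 10.5, 0, 1], [0, 34.5, 9.7, 0, 1], [0, 41.7, 7.6, 0, 1], [0, 48.5, 4.2, 0, 1], [0, 54.5, -0.5, 0, 1]]
```

The gripper shut completely, so the bar isn't between the pads. I'll look before moving.

```bash
python3 - <<'E'
from h import *
np.set_printoptions(precision=4,suppress=True)
s=arm.get_obs();w=wr(arm.capture("wrist"),s)
cv2.imwrite("pics/wrist4.png",w["color"])
a=arm.capture("side");cv2.imwrite("pics/side4.png",cv2.resize(a["color"][180:360,250:450],None,fx=3,fy=3))
for P in ([.5434,.1066,.1011],[.5434,.1066,.0821]): print(proj(w,P),proj(a,P))
print(arm.get_obs()["grip_width"])
E
```

```text
[319.8971 283.2939] [327.8328 268.9993]
[319.8259 270.1803] [327.9976 276.3657]
0.0046509567185291836
```

View pics/wrist4.png

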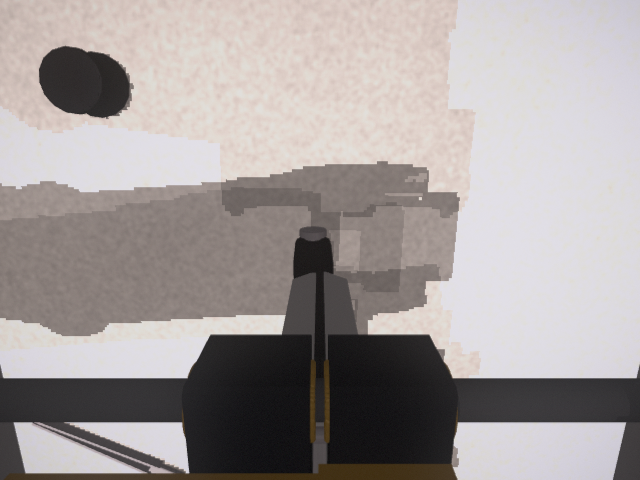

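View pics/side4.png

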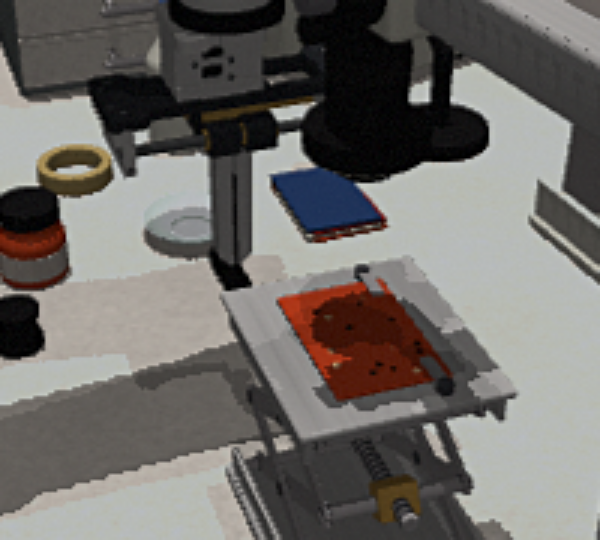

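```bash
python3 - <<'E'
from h import *
np.set_printoptions(precision=4,suppress=True)
s=arm.get_obs();w=arm.capture("wrist")
def mk(pos,R=np.array([[-.007,1,0],[1,.007,0],[0,0,-1.]])): return wr(w,{"ee_rot":R,"tool_pos":np.array(pos)})
v1=mk([.5425,.1322,.2018],np.array([[-.003,1,0],[1,.003,0],[0,0,-1.]]));v2=mk([.5427,.1060,.1063]);v4=mk(s["tool_pos"])
print("outer end before",tri([ray(v1,[319,235]),ray(v2,[316,231])]))
print("inner end before",tri([ray(v1,[319,330]),ray(v2,[316,378])]))
print("end now vs v1",tri([ray(v1,[319,235]),ray(v4,[313,231])]))
for z in (.05,.075,.09,.1):
    for v,uv in((v2,[316,231]),(v2,[316,376]),(v2,[368,344]),(v1,[319,330]),(v1,[319,235]),(v1,[353,314])):
        o,d=ray(v,uv);print(z,uv,o+d*(z-o[2])/d[2])
E
```

```text
outer end before (array([0.5419, 0.1782, 0.2733]), [np.float64(0.09707491562145765), np.float64(0.09707491562143777)])
inner end before (array([0.5416, 0.0662, 0.1213]), [np.float64(0.5078343449553758), np.float64(0.5078343449553856)])
end now vs v1 (array([0.5421, 0.1761, 0.2647]), [np.float64(0.19546108484187277), np.float64(0.19546108484194302)])
0.05 [316, 231] [0.5402 0.1199 0.05  ]
0.05 [316, 376] [0.5407 0.0186 0.05  ]
0.05 [368, 344] [0.5749 0.043  0.05  ]
0.05 [319, 330] [0.5421 0.0277 0.05  ]
0.05 [319, 235] [0.5419 0.1177 0.05  ]
0.05 [353, 314] [0.5728 0.0438 0.05  ]
0.075 [316, 231] [0.5404 0.1264 0.075 ]
0.075 [316, 376] [0.5408 0.0357 0.075 ]
0.075 [368, 344] [0.5715 0.0576 0.075 ]
0.075 [319, 330] [0.5421 0.0412 0.075 ]
0.075 [319, 235] [0.5419 0.1245 0.075 ]
0.075 [353, 314] [0.5705 0.0561 0.075 ]
0.09 [316, 231] [0.5405 0.1304 0.09  ]
0.09 [316, 376] [0.5409 0.046  0.09  ]
0.09 [368, 344] [0.5694 0.0663 0.09  ]
0.09 [319, 330] [0.5421 0.0493 0.09  ]
0.09 [319, 235] [0.5419 0.1285 0.09  ]
0.09 [353, 314] [0.5691 0.0635 0.09  ]
0.1 [316, 231] [0.5406 0.133  0.1   ]
0.1 [316, 376] [0.5409 0.0528 0.1   ]
0.1 [368, 344] [0.568  0.0721 0.1   ]
0.1 [319, 330] [0.5421 0.0547 0.1   ]
0.1 [319, 235] [0.5419 0.1313 0.1   ]
0.1 [353, 314] [0.5682 0.0684 0.1   ]
```

```bash
python3 - <<'E'
from h import *
np.set_printoptions(precision=4,suppress=True)
s=arm.get_obs()
a=arm.capture("side");b=arm.capture("top");w=wr(arm.capture("wrist"),s)
ims=[]
k=7
for n,p,off,wh in (("side",a,np.array([300,245]),(50,42)),("top",b,np.array([280,235]),(60,42))):
    im=cv2.imread(f"pics/{n}0.png")[off[1]:off[1]+wh[1],off[0]:off[0]+wh[0]]
    im=cv2.resize(im,None,fx=k,fy=k,interpolation=2)
    for z,col in ((.102,(0,255,0)),(.08,(0,255,255)),(.051,(255,0,255))):
        pts=np.array([(proj(p,[.543,y,z])-off+.5)*k for y in (.059,.131)])
        cv2.polylines(im,[np.int32(pts*8)],True,col,1,cv2.LINE_AA,3)
    ims.append(im)
cv2.imwrite("pics/h0.png",cv2.hconcat(ims))
im=a["color"][235:295,290:360];im=cv2.resize(im,None,fx=9,fy=9,interpolation=2);cv2.imwrite("pics/h4.png",cv2.convertScaleAbs(im,alpha=1.5,beta=30))
E
```

```text
(no output)
```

View pics/h0.png

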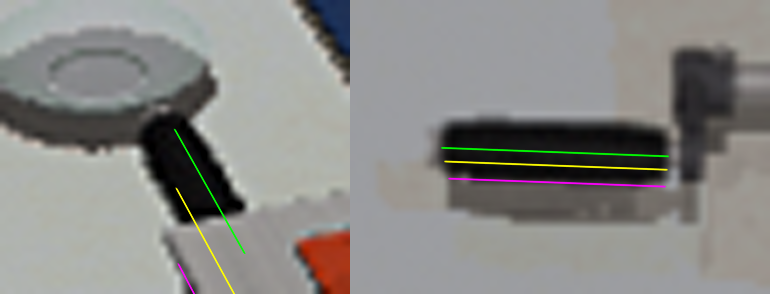

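View pics/h4.png

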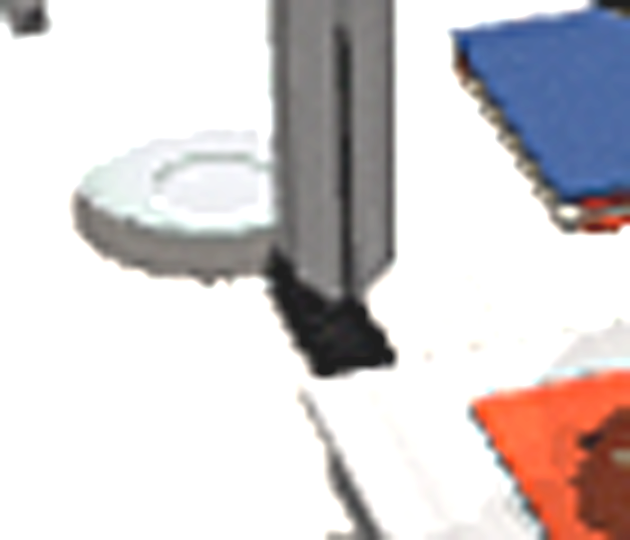

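```bash
python3 - <<'E'
from h import *
np.set_printoptions(precision=4,suppress=True)
C=np.load("cams.npy")
a=dict(camera_from_world=C[0],fx=451.37,fy=451.37,cx=321.7,cy=246.63)
k=9
def ov(fn,pos,R,ys,off,wh,out):
    im=cv2.imread(fn)[off[1]:off[1]+wh[1],off[0]:off[0]+wh[0]];im=cv2.resize(im,None,fx=k,fy=k,interpolation=2)
    im=cv2.convertScaleAbs(im,alpha=1.4,beta=20)
    for z,col in ((.025,(0,255,0)),(.006,(0,255,255)),(-.01,(255,0,255))):
        for y in ys:
            pts=np.array([(proj(a,pos+R@np.array([x,y,z]))-off+.5)*k for x in(-.008,.008)])
            cv2.polylines(im,[np.int32(pts*8)],True,col,2,cv2.LINE_AA,3)
    cv2.imwrite(out,im)
R0=np.array([[-.9704,.2415,0],[.2415,.9704,0],[0,0,-1]]);ov("pics/side0.png",np.array([.1629,.6546,.201]),R0,(-.047,-.059,.047,.059),np.array([100,100]),(70,70),"pics/t0.png")
E
```

```text
(no output)
```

View pics/t0.png

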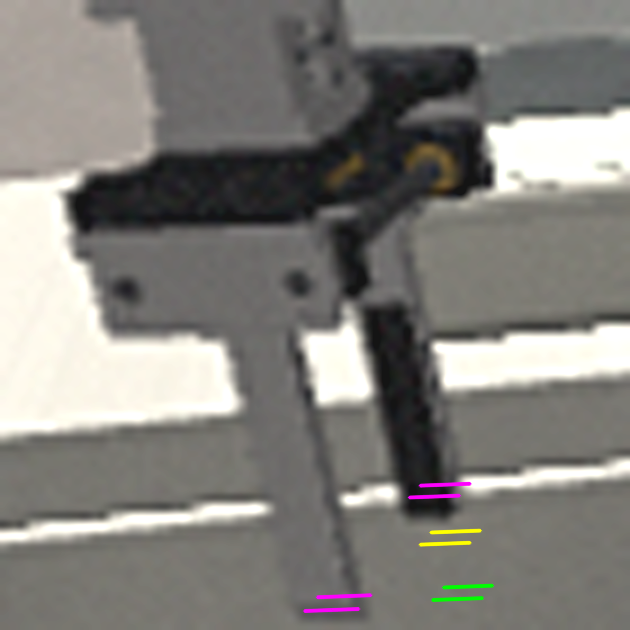

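Both the wrist and side views show the fingertips about 5 mm behind the reported TCP, not 25 mm ahead of it. The fingers therefore closed just above the bar. I'll open, re-measure and go about 30 mm lower.

Emit:
servo_tool(
  targets=[
    [0, 0, -6, 0, 0],
    [0, 0, -6, 0, 0],
    [0, 0, -6, 0, 0],
    [0, 0, -6, 0, 0],
    [0, 0, -6, 0, 0],
    [0, 0, -6, 0, 0],
    [0, 0, -6, 0, 0],
    [0, 0, -6, 0, 0],
  ],
  force=25,
)

```text
clock: 9.28
tool_pos: [0.5429, 0.1064, 0.1127]
ee_rot: [[-0.007, 1.0, -0.0], [1.0, 0.007, -0.0], [-0.0, -0.0, -1.0]]
wrist_force: [0.1, -0.2, 0.7]
grip_width: 0.821
```

```bash
python3 - <<'E'
from h import *
np.set_printoptions(precision=4,suppress=True)
s=arm.get_obs();w=wr(arm.capture("wrist"),s);print(s["clock"],s["tool_pos"],s["wrist_force"],s["grip_width"])
cv2.imwrite("pics/wrist5.png",w["color"])
for t in("crank_shaft","crank_handle"):
    for q in arm.place_of(w,t)[:1]:
        o,d=ray(w,q["location"]);print(t,q,o+d*(.077-o[2])/d[2],o+d*(.1-o[2])/d[2])
E
```

```text
9.275 [0.5429 0.1064 0.1127] [ 0.1329 -0.1969  0.6804] 0.8210120227361265
crank_shaft {'location': [365.7, 338.2], 'score': 0.82} [0.5707 0.0593 0.077 ] [0.5677 0.0722 0.1   ]
crank_handle {'location': [317.5, 302.4], 'score': 0.84} [0.5416 0.0824 0.077 ] [0.5417 0.093  0.1   ]
```

View pics/wrist5.png

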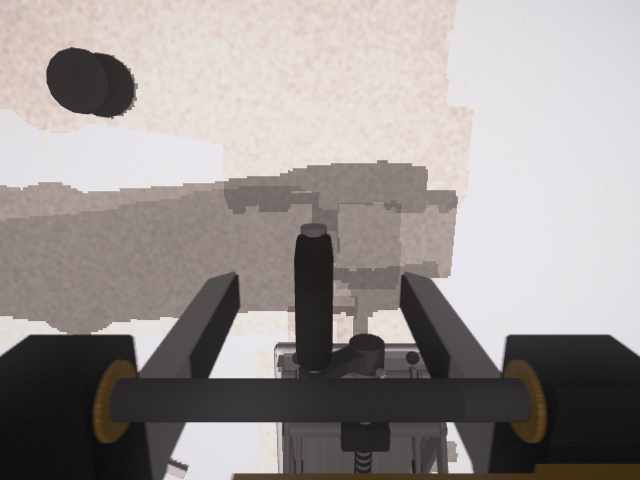

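Emit:
servo_tool(
  targets=[
    [0, -3, 8, 0, 0],
    [0, -3, 16, 0, 0],
    [0, -3, 24, 0, 0],
    [0, -3, 31, 0, 0],
    [0, -3, 36, 0, 0],
    [0, -3, 36, 0, 1],
    [0, -3, 36, 0, 1],
    [0, -3, 36, 0, 1],
  ],
  force=25,
)

```text
clock: 10.42
tool_pos: [0.5401, 0.1064, 0.0769]
ee_rot: [[-0.007, 1.0, 0.0], [1.0, 0.007, 0.0], [0.0, 0.0, -1.0]]
wrist_force: [-0.1, -0.2, 0.5]
grip_width: 0.717
```

Emit:
servo_tool(
  targets=[
    [0, 0, 0, 0, 1],
    [0, 0, 0, 0, 1],
    [0, 0, 0, 0, 1],
    [0, 0, 0, 0, 1],
    [0, 0, 0, 0, 1],
    [0, 0, 0, 0, 1],
  ],
  force=25,
)

```text
clock: 11.18
tool_pos: [0.5399, 0.1063, 0.0767]
ee_rot: [[-0.007, 1.0, 0.0], [1.0, 0.007, -0.0], [-0.0, 0.0, -1.0]]
wrist_force: [-0.2, 0.9, -0.3]
grip_width: 0.205
```

```bash
python3 - <<'E'
from h import *
np.set_printoptions(precision=4,suppress=True)
s=arm.get_obs();w=wr(arm.capture("wrist"),s);print(s["clock"],s["tool_pos"],s["wrist_force"],s["torque"],s["grip_width"]*94)
cv2.imwrite("pics/wrist6.png",w["color"])
a=arm.capture("side");im=a["color"][235:305,290:370];im=cv2.resize(im,None,fx=7,fy=7,interpolation=2);cv2.imwrite("pics/h6.png",cv2.convertScaleAbs(im,alpha=1.5,beta=30))
E
```

```text
11.175 [0.5399 0.1063 0.0767] [-0.2074  0.9125 -0.2599] [-0.0998 -0.0123  0.0535] 19.259780741356213
```

View pics/wrist6.png

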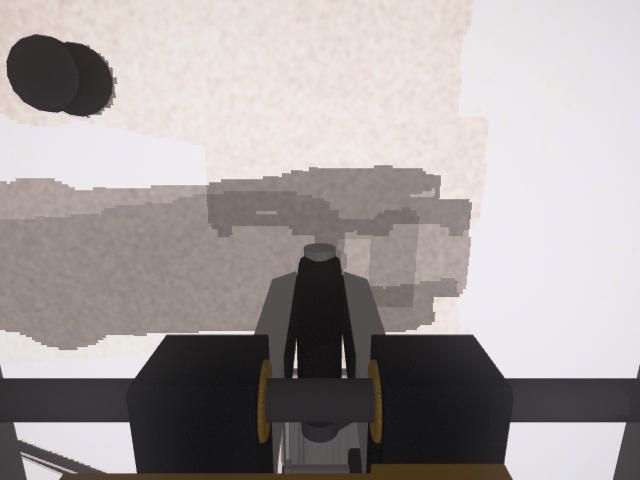

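View pics/h6.png

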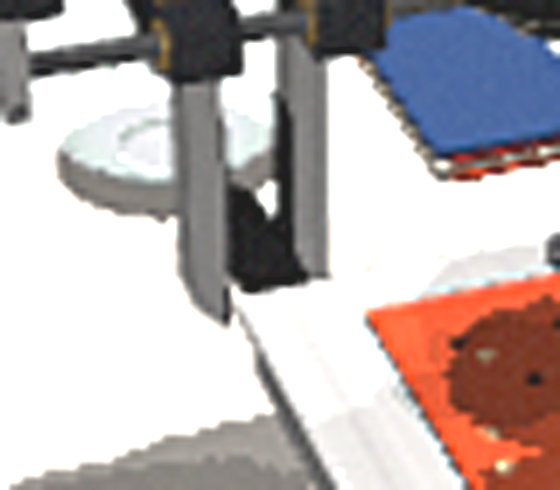

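It now holds the bar, with the opening at 19–20 mm. First partial wind, watching forces.

```bash
python3 plan.py 0.5715 0.0511 0.908 1.6 8
```

```text
11.275 [0.5399 0.1064 0.0767] [ 0.4424 -0.0473  0.6251] 18.942302663728533
predicted now [0.54   0.0767] end a 2.508
[[0, -4.3, 6.5, 0, 1], [0, -7.1, 13.8, 0, 1], [0, -8.4, 21.4, 0, 1], [0, -8.1, 29.2, 0, 1], [0, -6.2, 36.7, 0, 1], [0, -2.8, 43.7, 0, 1], [0, 1.9, 49.9, 0, 1], [0, 7.8, 55.1, 0, 1]]
```

Emit:
servo_tool(
  targets=[
    [0, -4.3, 6.5, 0, 1],
    [0, -7.1, 13.8, 0, 1],
    [0, -8.4, 21.4, 0, 1],
    [0, -8.1, 29.2, 0, 1],
    [0, -6.2, 36.7, 0, 1],
  ],
  force=25,
)

```text
clock: 11.9
tool_pos: [0.5334, 0.1064, 0.0393]
ee_rot: [[-0.007, 1.0, -0.001], [1.0, 0.007, -0.0], [-0.0, -0.001, -1.0]]
wrist_force: [-0.7, 0.3, 5.0]
grip_width: 0.201
```

```bash
python3 - <<'E'
from h import *
np.set_printoptions(precision=4,suppress=True)
s=arm.get_obs();w=wr(arm.capture("wrist"),s);print(s["clock"],s["tool_pos"],s["wrist_force"],s["torque"],s["grip_width"]*94)
cv2.imwrite("pics/wrist7.png",w["color"])
a=arm.capture("side");im=a["color"][215:355,290:430];im=cv2.resize(im,None,fx=4,fy=4,interpolation=2);cv2.imwrite("pics/h7.png",cv2.convertScaleAbs(im,alpha=1.5,beta=30))
E
python3 plan.py 0.5715 0.0511 1.908 2.4 8
```

```text
11.9 [0.5334 0.1064 0.0393] [-0.6607  0.2607  4.964 ] [-0.2055  0.2933 -0.0466] 18.858444149584724
12.0 [0.5334 0.1062 0.039 ] [-0.8826  2.0108  2.5997] 18.97463041673354
predicted now [0.5338 0.04  ] end a 4.308
[[0, 5.6, 10.2, 0, 1], [0, 14.1, 18.3, 0, 1], [0, 24.6, 23.6, 0, 1], [0, 36.4, 25.4, 0, 1], [0, 48.3, 23.7, 0, 1], [0, 59.2, 18.5, 0, 1], [0, 68.2, 10.3, 0, 1], [0, 74.5, -0.2, 0, 1]]
```

View pics/wrist7.png

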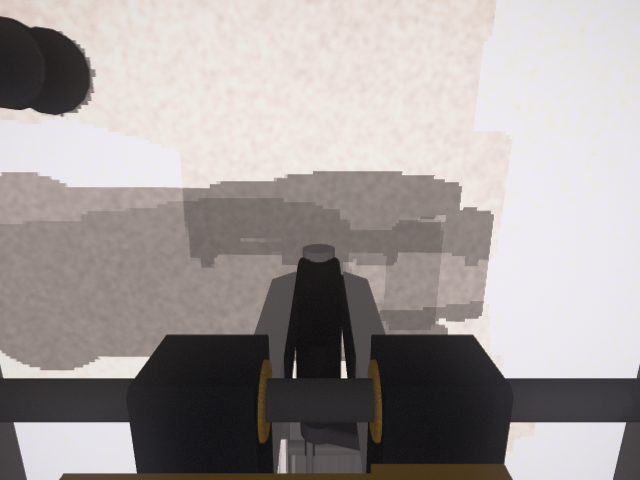

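View pics/h7.png

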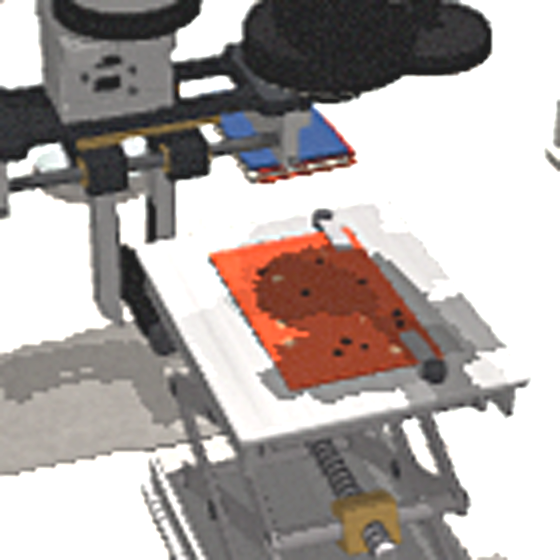

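The grip holds at about 5 N and the crank follows the arm. I'll keep winding.

Emit:
servo_tool(
  targets=[
    [0, 5.6, 10.2, 0, 1],
    [0, 14.1, 18.3, 0, 1],
    [0, 24.6, 23.6, 0, 1],
    [0, 36.4, 25.4, 0, 1],
    [0, 48.3, 23.7, 0, 1],
    [0, 59.2, 18.5, 0, 1],
    [0, 68.2, 10.3, 0, 1],
    [0, 74.5, -0.2, 0, 1],
  ],
  force=25,
)

```text
clock: 13.0
tool_pos: [0.6086, 0.1068, 0.0404]
ee_rot: [[-0.007, 1.0, -0.0], [1.0, 0.007, -0.0], [-0.0, -0.0, -1.0]]
wrist_force: [-4.0, -0.2, -4.1]
grip_width: 0.204
```

```bash
python3 plan.py 0.5715 0.0511 4.308 4.8 16
```

```text
13.0 [0.6086 0.1068 0.0404] [-4.0069 -0.1824 -4.1063] 19.163036879811585
predicted now [0.6083 0.0402] end a 9.108
[[0, 3.0, -11.9, 0, 1], [0, 2.5, -24.2, 0, 1], [0, -1.6, -35.8, 0, 1], [0, -8.8, -45.6, 0, 1], [0, -18.5, -53.0, 0, 1], [0, -29.8, -57.1, 0, 1], [0, -41.8, -57.8, 0, 1], [0, -53.3, -54.9, 0, 1]]
[[0, -10.0, 6.2, 0, 1], [0, -17.7, 15.0, 0, 1], [0, -22.3, 25.7, 0, 1], [0, -23.5, 37.3, 0, 1], [0, -21.0, 48.6, 0, 1], [0, -15.3, 58.8, 0, 1], [0, -6.7, 66.7, 0, 1], [0, 4.0, 71.8, 0, 1]]
```

Emit:
servo_tool(
  targets=[
    [0, 3.0, -11.9, 0, 1],
    [0, 2.5, -24.2, 0, 1],
    [0, -1.6, -35.8, 0, 1],
    [0, -8.8, -45.6, 0, 1],
    [0, -18.5, -53.0, 0, 1],
    [0, -29.8, -57.1, 0, 1],
    [0, -41.8, -57.8, 0, 1],
    [0, -53.3, -54.9, 0, 1],
  ],
  force=25,
)

```text
clock: 14.0
tool_pos: [0.555, 0.1063, 0.0957]
ee_rot: [[-0.007, 1.0, 0.002], [1.0, 0.007, 0.0], [0.0, 0.002, -1.0]]
wrist_force: [6.9, -3.1, -2.7]
grip_width: 0.202
```

Emit:
servo_tool(
  targets=[
    [0, -10.0, 6.2, 0, 1],
    [0, -17.7, 15.0, 0, 1],
    [0, -22.3, 25.7, 0, 1],
    [0, -23.5, 37.3, 0, 1],
    [0, -21.0, 48.6, 0, 1],
    [0, -15.3, 58.8, 0, 1],
    [0, -6.7, 66.7, 0, 1],
    [0, 4.0, 71.8, 0, 1],
  ],
  force=25,
)

```text
clock: 15.0
tool_pos: [0.5589, 0.1065, 0.0224]
ee_rot: [[-0.007, 1.0, -0.002], [1.0, 0.007, -0.0], [-0.0, -0.002, -1.0]]
wrist_force: [-4.4, -2.2, 4.3]
grip_width: 0.202
```

```bash
python3 plan.py 0.5715 0.0511 9.108 4.8 16;python3 - <<'E'
from h import *
s=arm.get_obs();w=arm.capture("wrist");cv2.imwrite("pics/wrist8.png",w["color"])
cv2.imwrite("pics/side8.png",arm.capture("side")["color"][100:400,200:560])
E
```

```text
15.0 [0.5589 0.1065 0.0224] [-4.4414 -2.214   4.3435] 19.02990940511793
predicted now [0.559  0.0232] end a 13.908000000000001
[[0, 11.8, 1.7, 0, 1], [0, 23.6, -0.3, 0, 1], [0, 34.5, -5.6, 0, 1], [0, 43.4, -14.0, 0, 1], [0, 49.5, -24.6, 0, 1], [0, 52.3, -36.5, 0, 1], [0, 51.6, -48.8, 0, 1], [0, 47.3, -60.3, 0, 1]]
[[0, -7.4, -9.8, 0, 1], [0, -17.2, -16.9, 0, 1], [0, -28.6, -20.9, 0, 1], [0, -40.5, -21.3, 0, 1], [0, -52.0, -18.2, 0, 1], [0, -61.9, -11.9, 0, 1], [0, -69.4, -2.9, 0, 1], [0, -73.8, 7.9, 0, 1]]
```

View pics/wrist8.png

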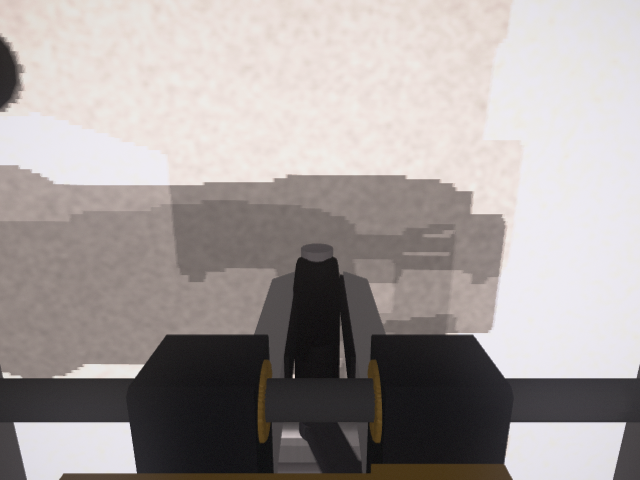

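View pics/side8.png

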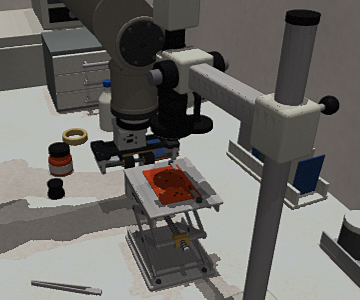

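The winding is smooth and forces stay under 9 N. On to the next turn.

Emit:
servo_tool(
  targets=[
    [0, 11.8, 1.7, 0, 1],
    [0, 23.6, -0.3, 0, 1],
    [0, 34.5, -5.6, 0, 1],
    [0, 43.4, -14.0, 0, 1],
    [0, 49.5, -24.6, 0, 1],
    [0, 52.3, -36.5, 0, 1],
    [0, 51.6, -48.8, 0, 1],
    [0, 47.3, -60.3, 0, 1],
  ],
  force=25,
)

```text
clock: 16.1
tool_pos: [0.6062, 0.1067, 0.0846]
ee_rot: [[-0.007, 1.0, 0.001], [1.0, 0.007, -0.0], [-0.0, 0.001, -1.0]]
wrist_force: [-1.6, -1.4, -8.1]
grip_width: 0.202
```

Emit:
servo_tool(
  targets=[
    [0, -7.4, -9.8, 0, 1],
    [0, -17.2, -16.9, 0, 1],
    [0, -28.6, -20.9, 0, 1],
    [0, -40.5, -21.3, 0, 1],
    [0, -52.0, -18.2, 0, 1],
    [0, -61.9, -11.9, 0, 1],
    [0, -69.4, -2.9, 0, 1],
    [0, -73.8, 7.9, 0, 1],
  ],
  force=25,
)

```text
clock: 17.1
tool_pos: [0.5325, 0.1064, 0.0761]
ee_rot: [[-0.007, 1.0, 0.002], [1.0, 0.007, 0.001], [0.001, 0.002, -1.0]]
wrist_force: [1.9, -3.5, 4.8]
grip_width: 0.199
```

```bash
python3 plan.py 0.5715 0.0511 13.908 4.8 16;python3 - <<'E'
from h import *
s=arm.get_obs();w=arm.capture("wrist");cv2.imwrite("pics/wrist9.png",w["color"])
E
```

```text
17.1 [0.5325 0.1064 0.0761] [ 1.8895 -3.4539  4.7851] 18.673103652777645
predicted now [0.5325 0.0757] end a 18.708
[[0, -0.9, 11.6, 0, 1], [0, 1.7, 22.9, 0, 1], [0, 7.6, 32.9, 0, 1], [0, 16.4, 40.8, 0, 1], [0, 27.1, 45.6, 0, 1], [0, 39.0, 47.1, 0, 1], [0, 50.8, 45.0, 0, 1], [0, 61.5, 39.4, 0, 1]]
[[0, 8.7, -8.5, 0, 1], [0, 14.7, -19.2, 0, 1], [0, 17.3, -31.2, 0, 1], [0, 16.4, -43.4, 0, 1], [0, 11.9, -54.9, 0, 1], [0, 4.4, -64.5, 0, 1], [0, -5.5, -71.5, 0, 1], [0, -16.9, -75.3, 0, 1]]
```

View pics/wrist9.png

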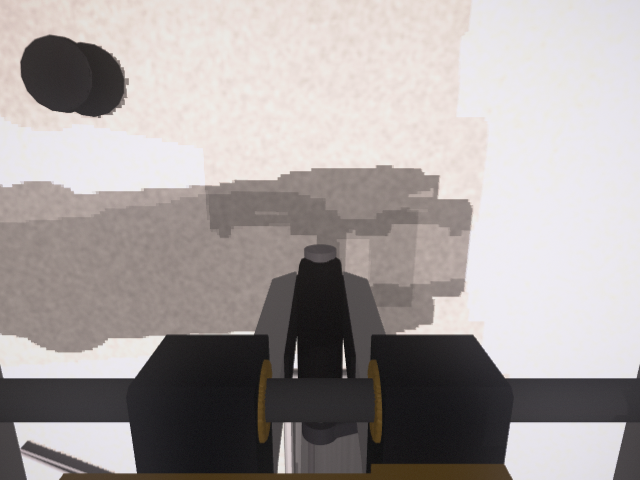

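Emit:
servo_tool(
  targets=[
    [0, -0.9, 11.6, 0, 1],
    [0, 1.7, 22.9, 0, 1],
    [0, 7.6, 32.9, 0, 1],
    [0, 16.4, 40.8, 0, 1],
    [0, 27.1, 45.6, 0, 1],
    [0, 39.0, 47.1, 0, 1],
    [0, 50.8, 45.0, 0, 1],
    [0, 61.5, 39.4, 0, 1],
  ],
  force=25,
)

```text
clock: 18.15
tool_pos: [0.594, 0.1068, 0.0357]
ee_rot: [[-0.007, 1.0, -0.002], [1.0, 0.007, -0.0], [-0.0, -0.002, -1.0]]
wrist_force: [-5.1, -2.1, -1.3]
grip_width: 0.201
```

Emit:
servo_tool(
  targets=[
    [0, 8.7, -8.5, 0, 1],
    [0, 14.7, -19.2, 0, 1],
    [0, 17.3, -31.2, 0, 1],
    [0, 16.4, -43.4, 0, 1],
    [0, 11.9, -54.9, 0, 1],
    [0, 4.4, -64.5, 0, 1],
    [0, -5.5, -71.5, 0, 1],
    [0, -16.9, -75.3, 0, 1],
  ],
  force=25,
)

```text
clock: 19.15
tool_pos: [0.5767, 0.1065, 0.1122]
ee_rot: [[-0.007, 1.0, 0.001], [1.0, 0.007, 0.0], [0.0, 0.001, -1.0]]
wrist_force: [5.0, -4.8, -6.7]
grip_width: 0.201
```

```bash
python3 plan.py 0.5715 0.0511 18.708 2.4 8;python3 - <<'E'
from h import *
for n in("side","top"):
    a=arm.capture(n);cv2.imwrite(f"pics/{n}9.png",a["color"])
    for t in ("panel_top","lens_front"): print(n,t,arm.place_of(a,t)[:1])
E
```

```text
19.15 [0.5767 0.1065 0.1122] [ 5.0131 -4.8202 -6.7357] 18.90126260387565
predicted now [0.5771 0.1115] end a 21.107999999999997
[[0, -12.0, -0.2, 0, 1], [0, -23.3, 3.1, 0, 1], [0, -33.2, 9.6, 0, 1], [0, -40.5, 18.7, 0, 1], [0, -44.7, 29.5, 0, 1], [0, -45.5, 41.1, 0, 1], [0, -42.7, 52.4, 0, 1], [0, -36.6, 62.3, 0, 1]]
side panel_top [{'location': [366.6, 273.2], 'score': 0.83}]
side lens_front [{'location': [370.1, 232.7], 'score': 0.58}]
top panel_top [{'location': [385.5, 233.5], 'score': 0.87}]
top lens_front [{'location': [387.6, 227.3], 'score': 0.58}]
```

View pics/side9.png

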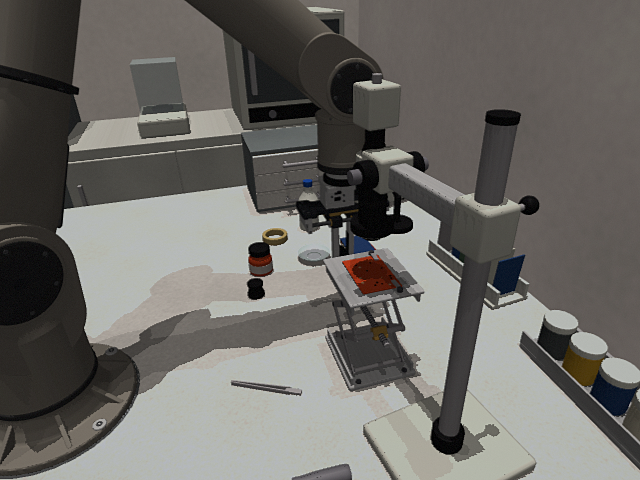

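View pics/top9.png

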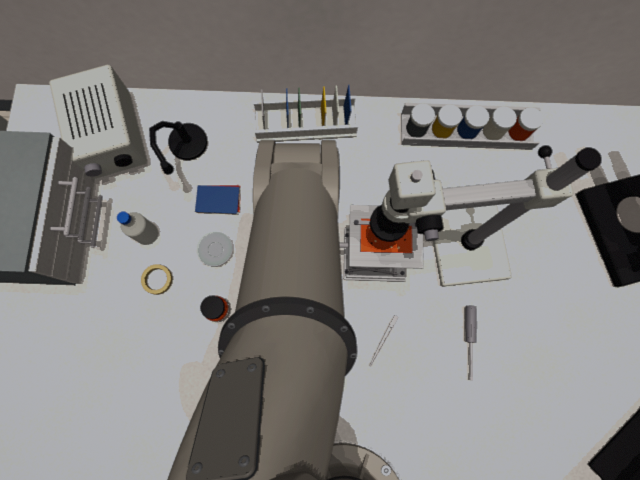

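```bash
python3 - <<'E'
from h import *
C=np.load("cams.npy")
a=dict(camera_from_world=C[0],fx=451.37,fy=451.37,cx=321.7,cy=246.63)
b=dict(camera_from_world=C[1],fx=456.72,fy=456.72,cx=316.3,cy=242.59)
k=6
for n,p,off in (("side",a,np.array([315,205])),("top",b,np.array([340,190]))):
    im=cv2.imread(f"pics/{n}9.png")[off[1]:off[1]+100,off[0]:off[0]+115]
    im=cv2.convertScaleAbs(cv2.resize(im,None,fx=k,fy=k,interpolation=2),alpha=1.6,beta=15)
    z=.1947;c=np.array([.5715,-.0613])
    for sx,sy,zz in ((.035,.0525,0),(.065,.075,-.003)):
        pts=np.array([(proj(p,[c[0]+i*sx,c[1]+j*sy,z+zz])-off+.5)*k for i,j in ((1,1),(1,-1),(-1,-1),(-1,1))])
        cv2.polylines(im,[np.int32(pts*8)],True,(0,255,0),1,cv2.LINE_AA,3)
    for z,col in ((.256,(0,255,0)),(.262,(0,255,255))):
      for r,dz in ((.017,0),(.036,.014),(.036,.030)):
        t=np.linspace(0,2*np.pi,80);pts=np.array([(proj(p,[.575+r*np.cos(u),-.055+r*np.sin(u),z+dz])-off+.5)*k for u in t])
        cv2.polylines(im,[np.int32(pts*8)],False,col,1,cv2.LINE_AA,3)
    cv2.imwrite(f"pics/{n}9_ov.png",im)
E
```

```text
(no output)
```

View pics/side9_ov.png

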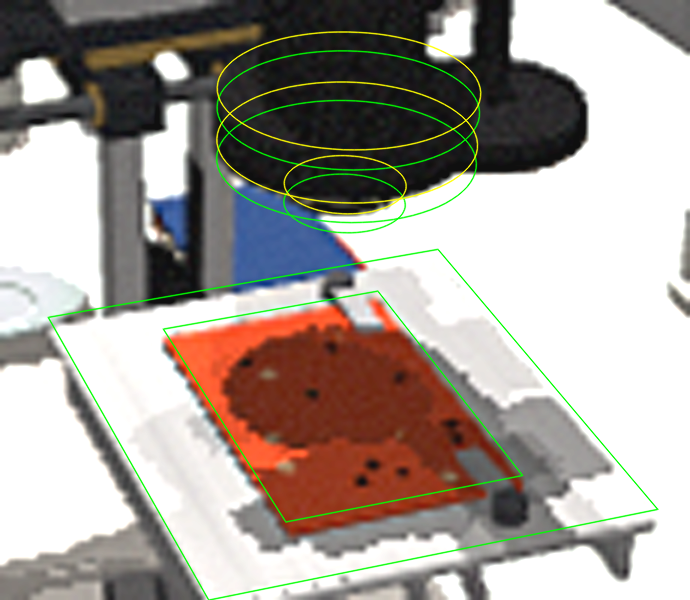

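View pics/top9_ov.png

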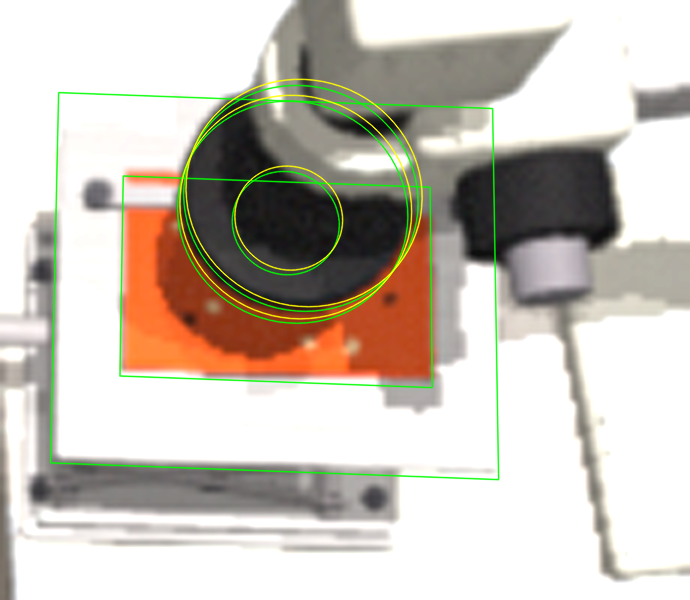

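Overlays at a = 18.7 put the lens bottom edge at about 0.262. The crank law puts the panel at 194.7 mm. The side camera shows it up to 3 mm lower. I'll wind to a of about 21.7, which gives a panel height of about 201.3.

```bash
python3 plan.py 0.5715 0.0511 18.708 2.97 10
```

```text
19.45 [0.5766 0.1067 0.1114] [-1.527  -2.0154 -1.9726] 18.974508023393764
predicted now [0.5771 0.1115] end a 21.677999999999997
[[0, -11.8, -0.2, 0, 1], [0, -23.1, 3.0, 0, 1], [0, -32.9, 9.3, 0, 1], [0, -40.3, 18.3, 0, 1], [0, -44.6, 28.9, 0, 1], [0, -45.5, 40.4, 0, 1], [0, -43.0, 51.6, 0, 1], [0, -37.2, 61.6, 0, 1]]
[[0, 8.6, 7.8, 0, 1], [0, 19.2, 12.8, 0, 1]]
```

Emit:
servo_tool(
  targets=[
    [0, -11.8, -0.2, 0, 1],
    [0, -23.1, 3.0, 0, 1],
    [0, -32.9, 9.3, 0, 1],
    [0, -40.3, 18.3, 0, 1],
    [0, -44.6, 28.9, 0, 1],
    [0, -45.5, 40.4, 0, 1],
    [0, -43.0, 51.6, 0, 1],
    [0, -37.2, 61.6, 0, 1],
  ],
  force=25,
)

```text
clock: 20.45
tool_pos: [0.5396, 0.1063, 0.0489]
ee_rot: [[-0.007, 1.0, -0.001], [1.0, 0.007, -0.0], [-0.0, -0.001, -1.0]]
wrist_force: [-1.7, -3.3, 4.9]
grip_width: 0.203
```

Emit:
servo_tool(
  targets=[
    [0, 8.6, 7.8, 0, 1],
    [0, 19.2, 12.8, 0, 1],
    [0, 19.2, 12.8, 0, 1],
    [0, 19.2, 12.8, 0, 1],
  ],
  force=25,
)

```text
clock: 20.95
tool_pos: [0.5593, 0.1067, 0.0372]
ee_rot: [[-0.007, 1.0, 0.001], [1.0, 0.007, 0.0], [0.0, 0.001, -1.0]]
wrist_force: [0.3, 1.4, -3.0]
grip_width: 0.201
```

```bash
python3 plan.py 0.5715 0.0511 21.678 1 8; python3 - <<'E'
from h import *
P={}
for n in("side","top"):
    a=P[n]=arm.capture(n);cv2.imwrite(f"pics/{n}10.png",a["color"])
    for t in ("panel_top","lens_front"): 
        for q in arm.place_of(a,t)[:1]: print(n,t,q)
k=6
for n,off in (("side",np.array([315,205])),("top",np.array([340,190]))):
    p=P[n];im=p["color"][off[1]:off[1]+100,off[0]:off[0]+115]
    im=cv2.convertScaleAbs(cv2.resize(im,None,fx=k,fy=k,interpolation=2),alpha=1.6,beta=15)
    z=.2013;c=np.array([.573,-.0613])
    for sx,sy,zz in ((.035,.0525,0),(.065,.075,-.003)):
        pts=np.array([(proj(p,[c[0]+i*sx,c[1]+j*sy,z+zz])-off+.5)*k for i,j in ((1,1),(1,-1),(-1,-1),(-1,1))])
        cv2.polylines(im,[np.int32(pts*8)],True,(0,255,0),1,cv2.LINE_AA,3)
    for z,col in ((.256,(0,255,0)),(.262,(0,255,255))):
      for r,dz in ((.017,0),(.036,.014),(.036,.030)):
        t=np.linspace(0,2*np.pi,80);pts=np.array([(proj(p,[.577+r*np.cos(u),-.055+r*np.sin(u),z+dz])-off+.5)*k for u in t])
        cv2.polylines(im,[np.int32(pts*8)],False,col,1,cv2.LINE_AA,3)
    cv2.imwrite(f"pics/{n}10_ov.png",im)
E
```

```text
20.95 [0.5593 0.1067 0.0372] [ 0.2918  1.4364 -2.9767] 18.859343464703997
predicted now [0.5592 0.0372] end a 22.678
[[0, 4.8, 1.1, 0, 1], [0, 9.8, 1.6, 0, 1], [0, 14.8, 1.5, 0, 1], [0, 19.8, 0.7, 0, 1], [0, 24.6, -0.7, 0, 1], [0, 29.2, -2.6, 0, 1], [0, 33.6, -5.2, 0, 1], [0, 37.7, -8.2, 0, 1]]
side panel_top {'location': [369.9, 272.2], 'score': 0.84}
side lens_front {'location': [372.6, 233.5], 'score': 0.89}
top panel_top {'location': [384.9, 235.8], 'score': 0.75}
top lens_front {'location': [385.1, 225.9], 'score': 0.85}
```

View pics/side10_ov.png

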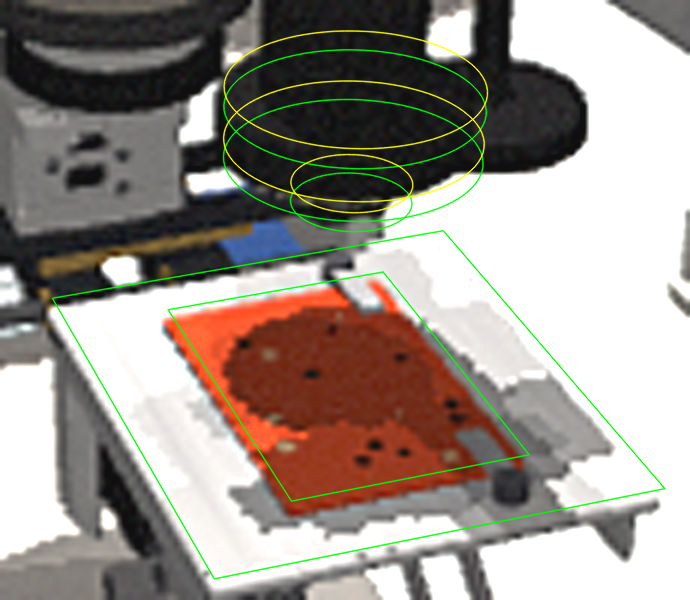

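View pics/top10_ov.png

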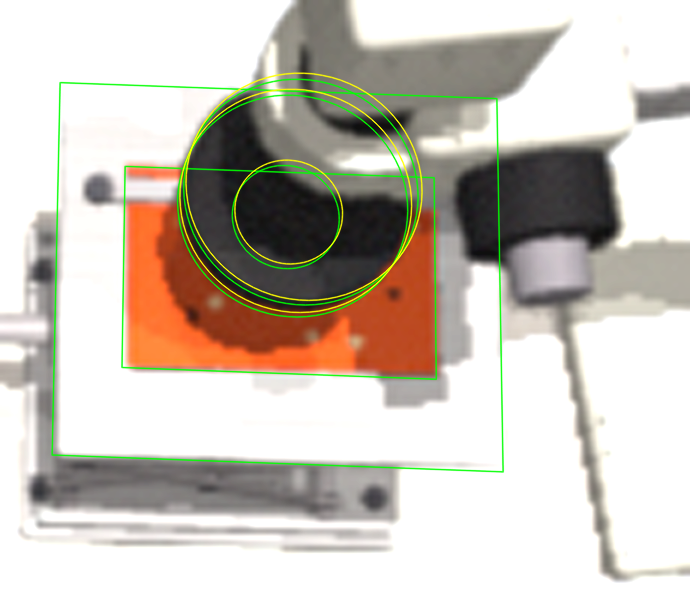

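Both overlays put the lens at about 262. The side view suggests the panel is slightly lower than the crank law says, so adding 1.4 mm centres the target between the two readings.

Emit:
servo_tool(
  targets=[
    [0, 4.8, 1.1, 0, 1],
    [0, 9.8, 1.6, 0, 1],
    [0, 14.8, 1.5, 0, 1],
    [0, 19.8, 0.7, 0, 1],
    [0, 24.6, -0.7, 0, 1],
    [0, 24.6, -0.7, 0, 1],
    [0, 24.6, -0.7, 0, 1],
  ],
  force=25,
)

```text
clock: 22.12
tool_pos: [0.5839, 0.1068, 0.038]
ee_rot: [[-0.007, 1.0, 0.001], [1.0, 0.007, 0.0], [0.0, 0.001, -1.0]]
wrist_force: [-1.2, 1.6, -2.6]
grip_width: 0.199
```

Emit:
servo_tool(
  targets=[
    [0, 0, 0, 0, 0],
    [0, 0, 0, 0, 0],
    [0, 0, 0, 0, 0],
    [0, 0, 0, 0, 0],
    [0, 0, 0, 0, 0],
    [0, 0, 0, 0, 0],
    [0, 0, 0, 0, 0],
    [0, 0, 0, 0, 0],
  ],
)

```text
clock: 23.12
tool_pos: [0.5836, 0.1067, 0.0379]
ee_rot: [[-0.007, 1.0, -0.0], [1.0, 0.007, -0.0], [-0.0, -0.0, -1.0]]
wrist_force: [-0.1, -0.5, 0.1]
grip_width: 0.99
```

```bash
python3 - <<'E'
from h import *
s=arm.get_obs();print(s["clock"],s["tool_pos"],s["wrist_force"],s["grip_width"]*94)
cv2.imwrite("pics/wrist11.png",arm.capture("wrist")["color"])
E
```

```text
23.125 [0.58357521 0.10666048 0.0378595 ] [-0.11581226 -0.53401412  0.07795355] 93.09579420994348
```

View pics/wrist11.png

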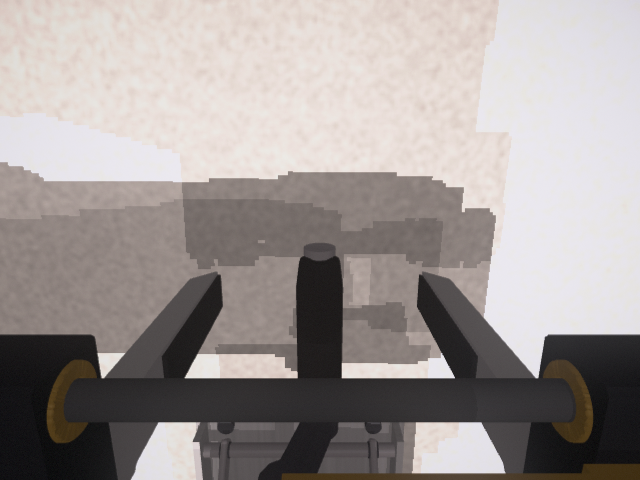

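The gripper is fully open with the grip free between the fingers. I'll raise it straight up, then back off along +y, away from the microscope.

Emit:
servo_tool(
  targets=[
    [0, 0, -15, 0, 0],
    [0, 0, -35, 0, 0],
    [0, 0, -60, 0, 0],
    [0, 0, -90, 0, 0],
    [15, 0, -120, 0, 0],
    [45, 0, -140, 0, 0],
    [85, 0, -150, 0, 0],
    [125, 0, -150, 0, 0],
  ],
)

```text
clock: 24.18
tool_pos: [0.5833, 0.233, 0.1907]
ee_rot: [[-0.006, 1.0, 0.003], [1.0, 0.006, 0.002], [0.002, 0.003, -1.0]]
wrist_force: [0.7, -0.2, -0.4]
grip_width: 0.996
```

Emit:
servo_tool(
  targets=[
    [20, -15, 0, 0, 0],
    [35, -30, 0, 0, 0],
    [45, -40, 0, 0, 0],
    [45, -40, 0, 0, 0],
  ],
)

```text
clock: 24.68
tool_pos: [0.5421, 0.2771, 0.1887]
ee_rot: [[-0.008, 1.0, 0.0], [1.0, 0.008, 0.001], [0.001, 0.001, -1.0]]
wrist_force: [-0.4, -0.1, 0.4]
grip_width: 1.002
```

```bash
python3 - <<'E'
from h import *
from scipy.optimize import least_squares
np.set_printoptions(precision=4,suppress=True)
s=arm.get_obs();print(s["clock"],s["tool_pos"],s["wrist_force"])
P={}
cv2.imwrite("pics/wrist12.png",arm.capture("wrist")["color"])
obs=[]
for n in("side","top"):
    p=P[n]=arm.capture(n);cv2.imwrite(f"pics/{n}12.png",p["color"])
    for t in ("panel_top","lens_front"):
        for q in arm.place_of(p,t)[:1]: print(n,t,np.round(q["location"],1),round(q["score"],2)); obs.append((t,ray(p,q["location"])))
for t in ("panel_top","lens_front"): print(t,tri([r for u,r in obs if u==t]))
a=P["side"]["color"][190:330,300:440];cv2.imwrite("pics/c12.png",cv2.convertScaleAbs(cv2.resize(a,None,fx=4,fy=4,interpolation=2),alpha=1.5,beta=15))
E
```

```text
24.675 [0.5421 0.2771 0.1887] [-0.38   -0.0949  0.3925]
side panel_top [370.8 269.5] 0.84
side lens_front [371.4 236. ] 0.62
top panel_top [386.2 234.5] 0.9
top lens_front [386.7 225.1] 0.75
panel_top (array([ 0.5733, -0.062 ,  0.1981]), [np.float64(1.0669526228299424), np.float64(1.0669526228297446)])
lens_front (array([ 0.5758, -0.0535,  0.2598]), [np.float64(1.0453885393468911), np.float64(1.0453885393467302)])
```

View pics/side12.png

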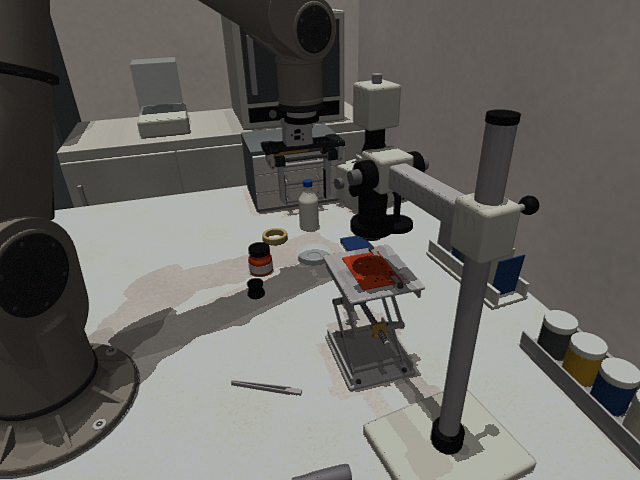

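View pics/wrist12.png

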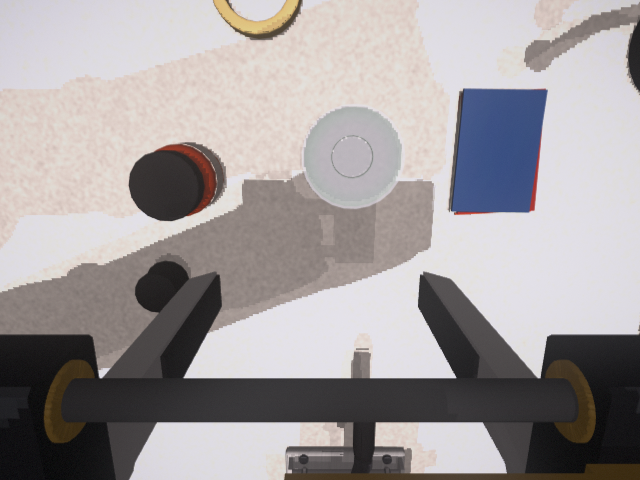

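View pics/c12.png

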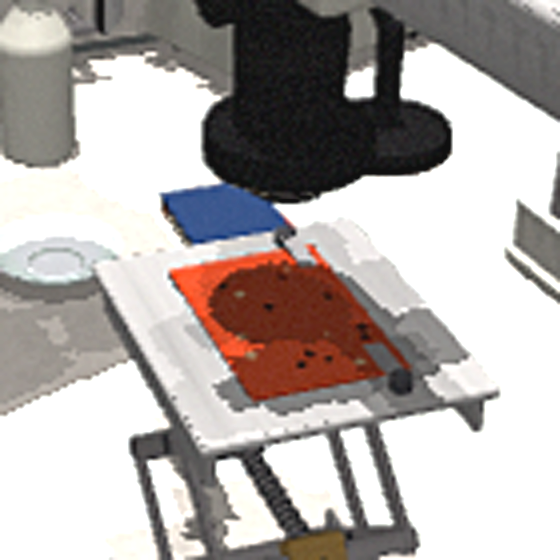

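```bash
python3 -c "
from bench import arm
print(arm.get_obs()['qd'].round(3)); print(arm.job_done())"
```

```text
[-0.003  0.001 -0.003  0.003 -0.    -0.002 -0.002]
the job is handed in; nothing more can be done
None
```

I wound the jack up about 3.4 turns, from a crank angle of about 0.9 to 22.3 rad. Then I let go of the crank, pulled the arm clear and handed the job in at about 25 s. My checks put the panel 59 to 64 mm below the lens, inside the 5 mm tolerance.

**Last checks on the gap**
- **Crank angle:** taking the panel as 153 mm at angle zero, inferred from the ranges you gave, it is now at about 202.7 mm. With the lens at about 262 mm, the gap is about 59 mm.
- **Networks, side and top views:** panel about 198 mm and lens about 260 mm, so a gap of about 62 mm.
- **Where they disagree:** the side camera showed the panel about 3 mm lower than the crank angle implies. Taken alone, that gives a gap of about 62 to 63 mm. I aimed between the two readings.
- **Lens height spread:** individual network readings ran from about 260 to 266 mm, although your stated maximum is 262 mm. The lens height is the least certain number here.

**What went wrong on the way**
- The first grasp closed just above the grip. Both camera views showed the fingertips about 5 mm behind the reported TCP, instead of 25 mm ahead of it. That attempt pressed on the grip with about 5 N and shifted the crank slightly. I opened, went about 30 mm lower and gripped it properly.

**Contact**
- Readings of the wrist force stayed under about 10 N, and nothing suggested contact with the microscope. In the last pictures the bystanders that show, including the tweezers, jar, dish and panel stack, look undisturbed. I judged that by eye, not by measuring them again.

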